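Index the turret stop of a cut-off jig and feed a moulding under the saw guide

ROBOT

A 6-joint arm with a two-finger parallel gripper is mounted at the origin on the work surface; the furniture and walls round the work are solid. World frame = base frame: x ahead of the robot, y to its left, z up, the work surface at z = 0. Lengths are in m, angles in rad, forces in N, time in s.
With the tool pointing down it reaches from about 0.35 to 0.725 m from the base axis. Payload 4.3 kg.
Tool frame: the origin (TCP) lies midway between the tips of the shut fingers; the grasp point (between the pads) lies 19 mm behind it; y points along the fingers, z is the direction in which the jaws open and shut, and the axes are right-handed (so a half turn about y gives the same grasp; the last joint's range is limited). The gripper opens to 85 mm and grips with 20 to 120 N. Pads are 22 mm wide; open, the fingers measure 114 mm over their backs; the gripper's body (76 mm by 85 mm) begins 54 mm behind the grasp point. The pads swing forward as they close: fully open they stand 13 mm farther back than shut.
Start: joints at [-0.11, 0.377, 0.081, 1.274, 0, 1.46], TCP at [0.575, 0, 0.205] pointing down, gripper open.
Joint ranges: [-2.72, 2.72], [-0.84, 1.66], [-1.02, 1.22], [-1.77, 2.12], [-1.37, 1.28], [-3.14, 3.14]. Speed limits (rad/s): [2.57, 2.57, 3.14, 3.14, 3.14, 3.14].

INTERFACE

Orientations are given as a unit quaternion [x, y, z, w].
In Python, from cell import bot, cams, order gives the robot as it stands.
- The arm moves only by the shell command python3 -m pendant 'ROWS' [OPENING] [FORCE]. ROWS is a JSON object of lists of equal length, an entry for each row: "offset": the shift along the tool's x, y, z in m, a list of three; "twist": the turn about the tool's y in rad. A call has exactly 10 rows; each row is the pose to reach, as a shift and turn from the pose commanded when the call began, along the tool's axes at that moment; what a row does not reach only later rows make up. A row lasts 1/8 s, in which the tool goes at most 62.5 mm and 10.7 degrees, less where a joint would pass 70% of its speed; a pose out of reach is approached as far as the arm can. A call with a gripper value outside its range is refused whole. OPENING is the closure, from -1 (fully open) to 1 (shut), so that 0 is half open, set as the call begins (- or left out, the last holds). The fingers move at their own pace and stop on an object; FORCE is the grip in N (left out, the last holds). Time passes only in rows, so rows that repeat a pose let the fingers close, or fill a call up. It gives the time, the measured TCP pose, the force and the opening at its end, in the units of the state.
- bot.get_state(): the state, without advancing time (a new reading comes with each control period).
- cams.read_camera(name): name is "scene" or "side" or "wrist"; returns a dict with "img" (400x640x3 uint8, blue, green, red), "depth" (400x640 float32, m along the optical axis (not along the pixel's ray), 0 where there is no reading), "mtx" (3x3 intrinsics, pixels), "rvec" (rotation vector, rad) and "tvec" (3), from world to camera coordinates, as OpenCV has them; the wrist camera has in their place "hand_eye" (4x4, takes a point from camera to tool coordinates, whose origin is the TCP and whose axes are the tool frame's). Camera axes: x right, y down, z forward; pixel columns grow to the right and rows downward; lengths in m; the calibration is good to about 2 mm. The wrist camera is an equidistant fisheye: a pixel r from the principal point sees the ray r / f radians off the axis. A picture is of the moment at which its call begins: read the wrist's pose just before it.
- order.finish_job(): hands the job in, once; it reports no verdict.
The state is a dict: "time": time; "joints": joint angles; "joint_vel": joint speeds; "tau": joint torques, N m; "eef_pos": TCP position; "ee_rot": TCP orientation; "contact_force": force on the tool from outside, world axes, zero at the start; "ft_torque": the same for the moment, N m; "finger_gap": opening from 0.0 (shut) to 1.0 (fully open).
Only numpy, scipy, OpenCV 4.12 (cv2) and the standard library are available. Lean on these libraries where they do the work, as an engineer would, in place of code of your own. Each camera call takes 0.05 s, during which the arm holds its last target.

TASK

Set the cut-off jig for the short rail: pull the black knob of the turret stop up, turn it one notch clockwise (seen from above) and let it drop home, so that the short stop faces the saw guide and is locked. Then slide the 110 mm picture-frame moulding, without lifting it off the board, along the fence and under the saw guide until its front end rests gently against the short stop, with its back flat against the fence all along. Leave the two bottles and the offcut on the board where they are.

Things in the scene. Friction and masses are not known exactly. Their poses are not given: they have to be found in the camera images.
- jig: Cut-off jig on the board. Origin: on the board's top (z = 9 mm), where the saw slot meets the working face of the fence. +x: feed direction; +y: from the fence face out over the work, away from the robot; z up. The fence is an aluminium rail at x -170..+32, y -16..0, 24 mm high. The upright axis of the turret is at x +86, y +18; the turret's foot there is 23 mm in radius, 4 mm high.
- gap (a point): middle of the infeed mouth of the saw guide's opening, at x -22, y +21, z +12.5 mm in the jig's frame. The guide is a dark steel bridge at x -22..+22, y -16..+56, its top 60 mm above the board. The opening runs straight through along x: from the fence face (y 0) to the outer leg (y 42..56), 25 mm high. A lead-in on the outer leg reaches back to x -34.
- board: plywood board 410 x 156 x 9 mm, fixed on the desk along its far edge; origin under its centre, its long sides along its x axis
- turret (a joint): angle of the turret (rad), growing clockwise seen from above; near 0 at the start (the long 46 mm stop faces the saw guide). Notches every 1.047 rad (60 degrees), stop to stop -1.15 to 2.2; at 1.047 the 28 mm short stop faces the saw guide. Play in a notch about 0.1 rad either way. It turns easily (0.03 N m) once lifted and stays where it is left.
- turret_lift (a joint): height of the turret above its locked seat (m): 0 locked, 12 mm at most. It must be lifted more than 4.5 mm to turn (lift about 9 mm); a spring pulls it down (6 N at the seat, 10 N at the top, weight included), and away from a notch it stays up on the lands. It reads under 0.5 mm when it has dropped into a notch.
- knob (a point): centre of the turret's black round knob: 35 mm across, gripped from above; its grip spans 10 mm below to 10 mm above this point (top of the knob 13 mm above it). The point is on the turret's vertical axis, 45 mm above the board while locked. The stop rods are 10 to 20 mm above the board and reach 28 to 46 mm from the axis.
- short_stop (a point): centre of the tip face of the turret's short stop rod (11 mm across, 28 mm from the turret axis, 14.5 mm above the board). When the turret is locked at 1.047 rad it lies at x +58, y +18 in the jig's frame and faces -x.
- moulding: The work: bare wood picture-frame moulding, 110 mm long (x), 36 mm wide (y), 20 mm high at its flat back (-y side), 12 mm at the stepped front (+y side), 55 to 115 g, lying flat and askew on the board on the infeed side of the saw guide. Origin under its centre; +x is its front end (towards the saw guide). With its back on the fence its centre line is at y +18 of the jig; fed home, its origin is at x +3.
- front_end (a point): centre of the moulding's front end face, 55 mm ahead of its origin, 10 mm above its underside
- tail_end (a point): centre of the moulding's rear end face, 55 mm behind its origin, 10 mm above its underside
- gesso_bottle: white screw-cap bottle, 45 mm across, 66 mm tall, standing on the board about 80 mm from the fence beside the outer leg of the saw guide; origin under its centre
- offcut: offcut of the same moulding, 62 x 36 x 20 mm, lying on the board at its far edge beside the turret; origin under its centre
- ink_bottle: black dropper bottle, 40 mm across, 70 mm tall, standing on the board near the outer corner of its infeed end; origin under its centre

How it is judged:
By the outcome, as a careful person would: the job done as asked, in the order asked, and still so for the second after the job is handed in, with the robot touching nothing.
It also fails if it takes over 56 s, if anything falls off the work surface, if the arm or the gripper's body presses on something with over 40 N, if the wrist force passes 120 N, or if a joint passes its speed limit or range.

## Working session

There is one attempt and no reset: what is moved stays moved. The work goes in short steps, Python scripts to look and compute and a shell command to move; the robot and the scene stay as the last step left them, time stands still between calls to the robot, and variables do not carry over. Pictures are saved under pics/ and viewed, and the job is handed in when it is done.

```bash
ls; mkdir -p pics; python3 - <<'E'
from cell import bot,cams,order
import cv2,numpy as np
print(bot.get_state())
for n in ["scene","side","wrist"]:
    d=cams.read_camera(n); cv2.imwrite(f"pics/{n}0.png",d["img"]); np.savez(f"pics/{n}0.npz",**d)
    print(n,{k:v for k,v in d.items() if k not in("img","depth")})
E
```

```text
pics
{'time': 0.0, 'joints': array([-1.10317882e-01,  3.78066272e-01,  7.96251555e-02,  1.27441791e+00,
       -1.16701088e-05,  1.46052431e+00]), 'joint_vel': array([ 0.00021583,  0.00063638,  0.00092208, -0.00020444, -0.00027243,
       -0.0014873 ]), 'tau': array([ 5.03441061e-04, -4.63600910e+01,  2.69876987e+01,  2.07655923e-02,
       -6.74222474e-05, -6.15417605e-06]), 'eef_pos': array([5.74280981e-01, 7.14665929e-05, 2.04258831e-01]), 'ee_rot': array([-0.50044727,  0.50057792, -0.49944447,  0.49952927]), 'contact_force': array([ 0.60511474, -0.73000909, -0.56807714]), 'ft_torque': array([ 0.04253097,  0.03434191, -0.00211114]), 'finger_gap': 1.0034446779828652}
scene {'mtx': array([[498.15406779,   0.        , 314.49147057],
       [  0.        , 498.15406779, 201.98024909],
       [  0.        ,   0.        ,   1.        ]]), 'rvec': array([ 1.22417656,  2.28689388, -0.94289093]), 'tvec': array([ 0.32541306, -0.16984482,  1.11702879])}
side {'mtx': array([[400.27853011,   0.        , 322.04794554],
       [  0.        , 400.27853011, 203.78002332],
       [  0.        ,   0.        ,   1.        ]]), 'rvec': array([ 1.97982758, -0.61046416,  0.33978182]), 'tvec': array([-0.42646214,  0.14298131,  0.75053393])}
wrist {'mtx': array([[309.70691629,   0.        , 319.10173024],
       [  0.        , 309.70691629, 193.8887358 ],
       [  0.        ,   0.        ,   1.        ]]), 'hand_eye': array([[-2.62197506e-04,  9.65648302e-01,  2.59852434e-01,
        -6.66060491e-02],
       [-2.92099610e-04, -2.59852506e-01,  9.65648274e-01,
        -1.68956025e-01],
       [ 9.99999923e-01,  1.77287774e-04,  3.50198171e-04,
        -1.65492875e-04],
       [ 0.00000000e+00,  0.00000000e+00,  0.00000000e+00,
         1.00000000e+00]])}
```

View pics/scene0.png

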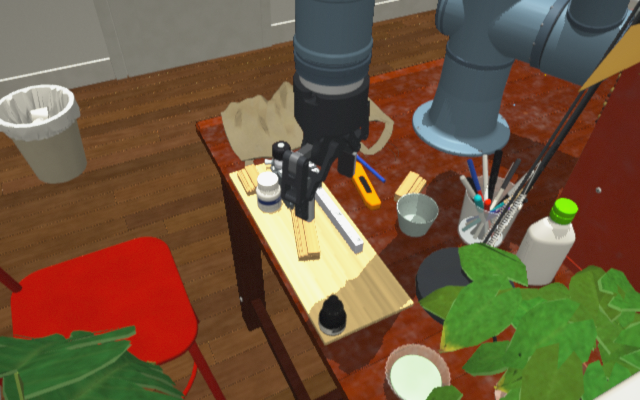

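View pics/side0.png

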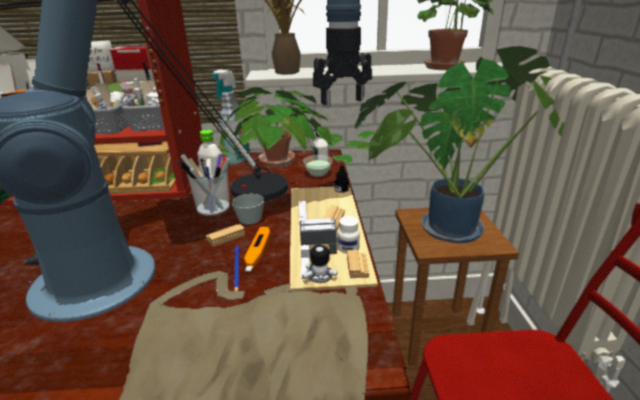

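View pics/wrist0.png

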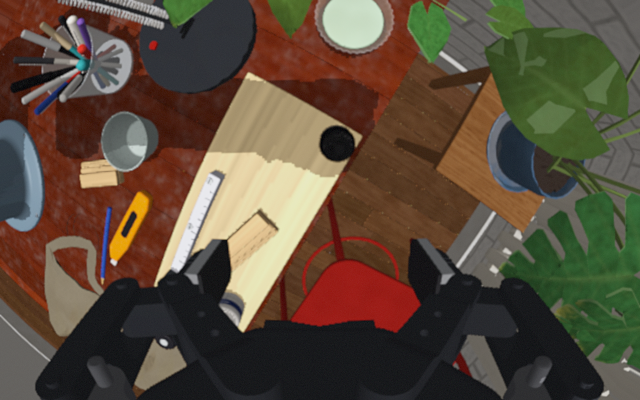

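```bash
cat > h.py <<'E'
import numpy as np,cv2
from scipy.spatial.transform import Rotation as R
def ray(d,uv,eef=None):
    """origin, unit rays (world) for pixels"""
    uv=np.atleast_2d(np.array(uv,float)); K=d["mtx"]
    if "hand_eye" in d:
        p,q=eef; x=(uv[:,0]-K[0,2])/K[0,0]; y=(uv[:,1]-K[1,2])/K[1,1]
        r=np.hypot(x,y)+1e-9
        v=np.c_[np.sin(r)*x/r,np.sin(r)*y/r,np.cos(r)]
        T=np.eye(4);T[:3,:3]=R.from_quat(q).as_matrix();T[:3,3]=p
        M=T@d["hand_eye"]; return M[:3,3],v@M[:3,:3].T
    Rm=cv2.Rodrigues(np.array(d["rvec"],float))[0]; t=np.array(d["tvec"]).ravel()
    v=np.c_[(uv[:,0]-K[0,2])/K[0,0],(uv[:,1]-K[1,2])/K[1,1],np.ones(len(uv))]
    return -Rm.T@t, v@Rm
def plane(d,uv,z,eef=None):
    o,v=ray(d,uv,eef); return o+v*((z-o[2])/v[:,2])[:,None]
def proj(d,P,eef=None):
    P=np.atleast_2d(P);K=d["mtx"]
    if "hand_eye" in d:
        p,q=eef;T=np.eye(4);T[:3,:3]=R.from_quat(q).as_matrix();T[:3,3]=p
        M=np.linalg.inv(T@d["hand_eye"]);c=P@M[:3,:3].T+M[:3,3]
        rr=np.hypot(c[:,0],c[:,1])+1e-12;th=np.arctan2(rr,c[:,2])
        return np.c_[K[0,2]+K[0,0]*th*c[:,0]/rr,K[1,2]+K[1,1]*th*c[:,1]/rr]
    return cv2.projectPoints(P.astype(float),np.array(d["rvec"],float),np.array(d["tvec"],float),K,None)[0][:,0]
def cloud(d,eef=None):
    h,w=d["depth"].shape;u,v=np.meshgrid(np.arange(w),np.arange(h))
    uv=np.c_[u.ravel(),v.ravel()]
    o,r=ray(d,uv,eef)
    z=d["depth"].ravel()
    if "hand_eye" in d:
        p,q=eef;M=R.from_quat(q).as_matrix()@d["hand_eye"][:3,:3];ax=M[:,2]
    else: ax=cv2.Rodrigues(np.array(d["rvec"],float))[0][2]
    P=o+r*(z/(r@ax))[:,None]; P[z==0]=np.nan
    return P.reshape(h,w,3)
def load(n): return dict(np.load(n))
E
python3 - <<'E'
from h import *
E0=([.57428,0,.20426],[-0.50044727,0.50057792,-0.49944447,0.49952927])
for n,c in (("scene",(200,120,430,360)),("side",(280,170,390,300)),("wrist",(130,60,380,390))):
    d=load(f"pics/{n}0.npz");x0,y0,x1,y1=c
    s=min(800/(x1-x0),600/(y1-y0)); s=int(s)
    cv2.imwrite(f"pics/{n}0c.png",cv2.resize(d["img"][y0:y1,x0:x1],None,fx=s,fy=s,interpolation=cv2.INTER_CUBIC)); print(n,s)
    P=cloud(d,E0 if n=="wrist" else None)
    z=P[...,2]; m=(z>.004)&(z<.014)&(P[...,0]>.35)&(P[...,0]<.9)&(abs(P[...,1])<.45)
    print(np.nanmedian(z[m]),m.sum(),(d["depth"]==0).mean())
    if m.sum()>50: print(cv2.minAreaRect(P[m][:,:2].astype(np.float32)))
E
```

```text
scene 2
0.009078083802134373 10808 0.0038203125
((0.510276198387146, -0.028948694467544556), (0.7991580963134766, 0.3204437792301178), 89.99205017089844)
side 4
0.009017054289892357 3685 0.003765625
((0.49761441349983215, 0.06267604231834412), (0.8980121612548828, 0.43454447388648987), 61.815284729003906)
wrist 1
0.009105765802204124 19808 0.02776953125
((0.47992250323295593, 0.08225473761558533), (0.5425136685371399, 0.3878971040248871), 50.39347457885742)
```

```bash
python3 - <<'E'
from h import *
E0=([.57428,0,.20426],[-0.50044727,0.50057792,-0.49944447,0.49952927])
outs=[]
for n in ("scene","side","wrist"):
    d=load(f"pics/{n}0.npz")
    P=cloud(d,E0 if n=="wrist" else None)
    z=P[...,2]; m=(z>.0065)&(z<.0115)&(P[...,0]>.35)&(P[...,0]<.9)&(abs(P[...,1])<.45)
    hsv=cv2.cvtColor(d["img"],cv2.COLOR_BGR2HSV)
    m&=(hsv[...,0]>12)&(hsv[...,0]<35)&(hsv[...,2]>70)
    k,l,s,_=cv2.connectedComponentsWithStats(cv2.morphologyEx(m.astype(np.uint8),cv2.MORPH_CLOSE,np.ones((5,5))))
    i=1+np.argmax(s[1:,4]); mm=m&(l==i)
    r=cv2.minAreaRect(P[mm][:,:2].astype(np.float32));print(n,r,mm.sum()); print(cv2.boxPoints(r))
    # ortho 1px=0.5mm; x .40.. .80 up, y
    S=1500;H=np.zeros((600,800,3),np.uint8)
    ok=(z>-.01)&(z<.1)&(P[...,0]>.36)&(P[...,0]<.76)&(P[...,1]>-.3)&(P[...,1]<.3)
    px=((.3-P[ok][:,1])*1300).astype(int); py=((.76-P[ok][:,0])*1300).astype(int)
    o=np.argsort(P[ok][:,2])
    for a,b,c in zip(px[o],py[o],d["img"][ok][o]): cv2.circle(H,(a,b),2,tuple(int(v) for v in c),-1)
    cv2.imwrite(f"pics/ortho_{n}.png",H)
E
```

```text
scene ((0.4554240107536316, -0.09994739294052124), (0.4127112329006195, 0.1574350744485855), 59.99322509765625) 9533
[[ 0.28405833 -0.23927757]
 [ 0.4203918  -0.31801122]
 [ 0.6267897   0.03938279]
 [ 0.49045622  0.11811644]]
side ((0.4550221860408783, -0.10166268050670624), (0.4114418029785156, 0.1556602567434311), 59.89960479736328) 2887
[[ 0.28451514 -0.2406086 ]
 [ 0.41918427 -0.3186748 ]
 [ 0.6255292   0.03728324]
 [ 0.4908601   0.11534944]]
wrist ((0.47372329235076904, -0.06611891090869904), (0.33592256903648376, 0.1573382318019867), 59.959716796875) 19258
[[ 0.32153863 -0.17213613]
 [ 0.45774215 -0.250901  ]
 [ 0.62590796  0.03989831]
 [ 0.48970443  0.11866319]]
```

View pics/ortho_scene.png

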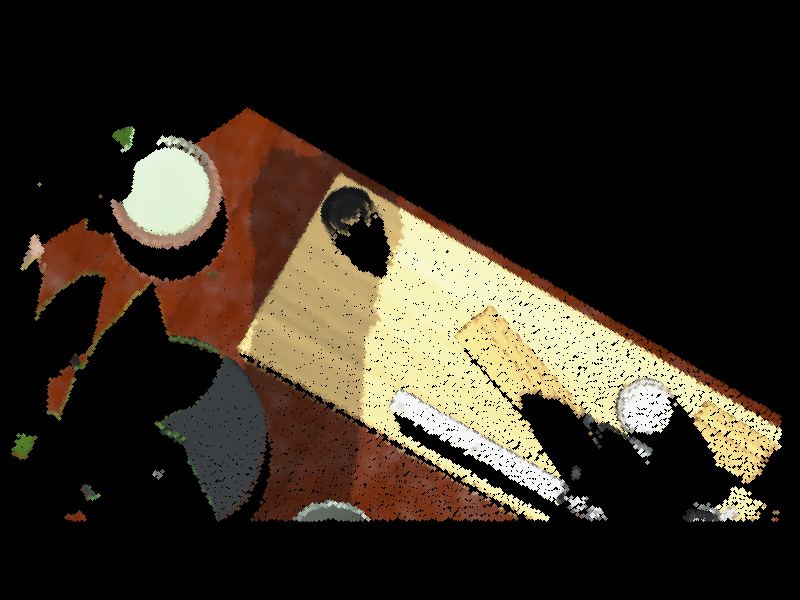

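View pics/side0c.png

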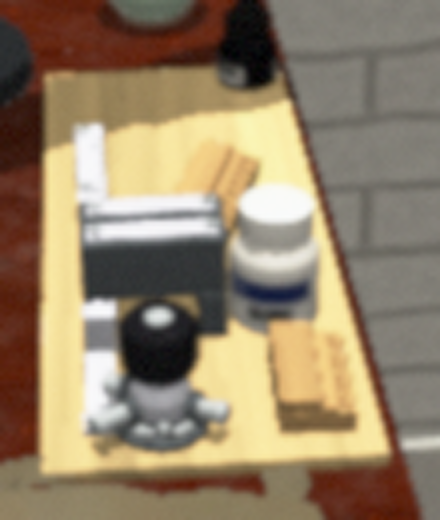

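View pics/scene0c.png

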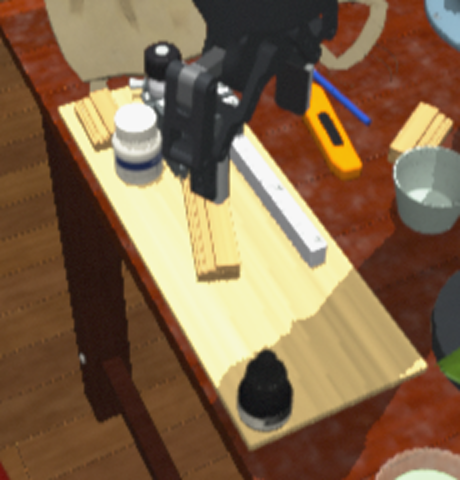

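```bash
python3 - <<'E'
from h import *
E0=([.57428,0,.20426],[-0.50044727,0.50057792,-0.49944447,0.49952927])
a=np.deg2rad(-120); ex=np.array([np.cos(a),np.sin(a)]); ey=np.array([-ex[1],ex[0]]); print(ex,ey)
c=np.array([.4555,-.1005])
for n in ("scene","side","wrist"):
    d=load(f"pics/{n}0.npz")
    P=cloud(d,E0 if n=="wrist" else None)
    z=P[...,2]; q=P[...,:2]-c; X=q@ex;Y=q@ey
    inb=(abs(X)<.22)&(abs(Y)<.085)
    f=inb&(abs(z-.033)<.002)&(Y<-.02)
    print(n,"z33",f.sum(), [np.round(np.percentile(v[f],[0.5,5,50,95,99.5])*1e3,1) for v in (X,Y)] if f.sum() else "")
    f=inb&(abs(z-.069)<.002)
    print(n,"z69",f.sum(), [np.round(np.percentile(v[f],[0.5,5,50,95,99.5])*1e3,1) for v in (X,Y)] if f.sum() else "")
    # histogram of z
    W=np.zeros((340,880,3),np.uint8)
    ok=inb&(z>.0)&(z<.085)
    for A,B,cc,zz in sorted(zip(X[ok],Y[ok],map(tuple,d["img"][ok].tolist()),z[ok]),key=lambda t:t[3]):
        cv2.circle(W,(int((A+.22)*2000),int((.085-B)*2000)),2,cc,-1)
    cv2.imwrite(f"pics/jo_{n}.png",cv2.resize(W,(800,309)))
E
python3 -c "
import cv2,numpy as np
cv2.imwrite('pics/jo.png',np.vstack([cv2.resize(cv2.imread(f'pics/jo_{n}.png'),(800,200)) if 0 else cv2.resize(cv2.imread(f'pics/jo_{n}.png'),(517,200)) for n in ('scene','side','wrist')]))"
```

```text
[-0.5       -0.8660254] [ 0.8660254 -0.5      ]
scene z33 544 [array([-81.7, -76. , -13.8,  57.2,  66.3]), array([-58.7, -57.4, -50.1, -42.9, -42.2])]
scene z69 185 [array([-189.4, -187.5,   96.9,  181.4,  185.5]), array([-56.4, -52.3, -18.5,  57.9,  61.4])]
side z33 198 [array([-81.2, -72.4, -10.2, 183.5, 187.3]), array([-58. , -56.4, -48.4, -26.2, -21.1])]
side z69 404 [array([-176.1,   71.7,   98.2,  179.5,  188.9]), array([-55.8, -50.3, -19.9,  41.7,  56.8])]
wrist z33 1231 [array([-82. , -77. , -18.1,  55.3,  66.2]), array([-60. , -58.7, -51.4, -44.3, -43.5])]
wrist z69 121 [array([-189.8, -189.1,  170.9,  184.3,  186. ]), array([-37.7, -31.9, -20.8,  50.5,  55.1])]
```

View pics/jo.png

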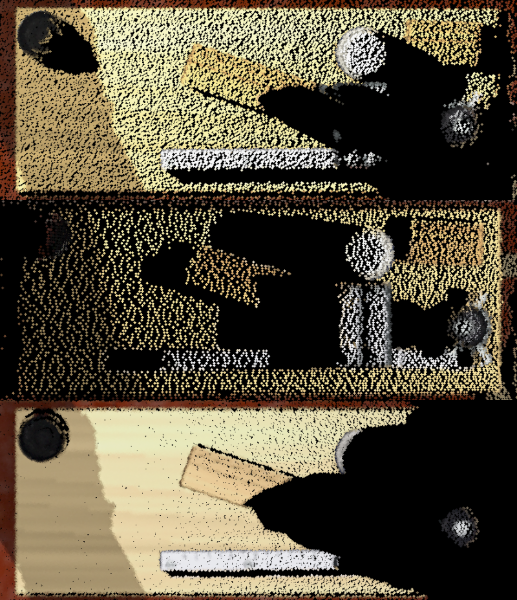

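```bash
python3 - <<'E'
from h import *
E0=([.57428,0,.20426],[-0.50044727,0.50057792,-0.49944447,0.49952927])
print(np.round(R.from_quat(E0[1]).as_matrix(),3))
a=np.deg2rad(-120); ex=np.array([np.cos(a),np.sin(a)]); ey=np.array([-ex[1],ex[0]])
c=np.array([.4555,-.1005]); J=c+.0885*ex-.0427*ey; print("jig",J,"knob pred",J+.086*ex+.018*ey)
for n in ("scene","side","wrist"):
    d=load(f"pics/{n}0.npz");ef=E0 if n=="wrist" else None
    P=cloud(d,ef); z=P[...,2]; q=P[...,:2]-J;X=q@ex*1e3;Y=q@ey*1e3
    k=(np.hypot(X-86,Y-18)<24)&(abs(z-.067)<.0025)
    if k.sum()>8: print(n,"knob top",k.sum(),np.round(cv2.minEnclosingCircle(np.c_[X,Y][k].astype(np.float32)),1) if 0 else cv2.minEnclosingCircle(np.c_[X,Y][k].astype(np.float32)),np.median(z[k]))
    for nm,k in (("bridge",(X>-30)&(X<40)&(Y>-20)&(Y<60)&(abs(z-.069)<.002)),("bottle",(Y>55)&(X>-40)&(X<40)&(abs(z-.075)<.003)),("offcut",(Y>60)&(X>35)&(X<120)&(abs(z-.029)<.002))):
        if k.sum()>20: print(n,nm,k.sum(),np.round(np.percentile(X[k],[2,50,98])),np.round(np.percentile(Y[k],[2,50,98])))
    # rods
    k=(np.hypot(X-86,Y-18)<50)&(z>.02)&(z<.031)&(np.hypot(X-86,Y-18)>16)
    if k.sum()>20:
        an=np.rad2deg(np.arctan2(Y-18,X-86))[k];r=np.hypot(X-86,Y-18)[k]
        h,_=np.histogram(an,bins=np.arange(-180,181,15));print(n,"rods",h)
        for lo in np.arange(-180,180,15):
            s=(an>=lo)&(an<lo+15)
            if s.sum()>4: print((lo,round(r[s].max(),1)),end=" ")
        print()
    g=proj(d,np.r_[J+.086*ex+.018*ey,.067],ef); print(n,"knobpix",g)
E
```

```text
[[-0.    -0.002  1.   ]
 [-1.     0.    -0.   ]
 [-0.    -1.    -0.002]]
jig [ 0.37427072 -0.15579325] knob pred [ 0.34685917 -0.23927143]Traceback (most recent call last):
  File "<stdin>", line 10, in <module>
IndexError: boolean index did not match indexed array along axis 1; size of axis is 1280 but size of corresponding boolean axis is 640
```

```bash
python3 - <<'E'
from h import *
E0=([.57428,0,.20426],[-0.50044727,0.50057792,-0.49944447,0.49952927])
a=np.deg2rad(-120); ex=np.array([np.cos(a),np.sin(a)]); ey=np.array([-ex[1],ex[0]])
c=np.array([.4555,-.1005]); J=c+.0885*ex-.0427*ey
for n in ("scene","side","wrist"):
    d=load(f"pics/{n}0.npz");ef=E0 if n=="wrist" else None
    P=cloud(d,ef); z=P[...,2]; q=P[...,:2]-J;X=q@ex*1e3;Y=q@ey*1e3
    XY=np.stack([X,Y],-1).astype(np.float32)
    k=(np.hypot(X-86,Y-18)<24)&(abs(z-.067)<.0025)
    if k.sum()>8: print(n,"knob top",k.sum(),cv2.minEnclosingCircle(XY[k]),np.median(z[k]))
    for nm,k in (("bridge",(X>-30)&(X<40)&(Y>-20)&(Y<60)&(abs(z-.069)<.002)),("bottle",(Y>55)&(X>-40)&(X<40)&(abs(z-.075)<.003)),("offcut",(Y>60)&(X>35)&(X<120)&(abs(z-.029)<.002))):
        if k.sum()>20: print(n,nm,k.sum(),np.round(np.percentile(X[k],[2,50,98])),np.round(np.percentile(Y[k],[2,50,98])))
    k=(np.hypot(X-86,Y-18)<50)&(z>.02)&(z<.031)&(np.hypot(X-86,Y-18)>16)
    if k.sum()>20:
        an=np.rad2deg(np.arctan2(Y-18,X-86))[k];r=np.hypot(X-86,Y-18)[k]
        for lo in np.arange(-180,180,15):
            s=(an>=lo)&(an<lo+15)
            if s.sum()>4: print((int(lo),int(s.sum()),round(float(r[s].max()),1)),end=" ")
        print()
    g=proj(d,np.r_[J+.086*ex+.018*ey,.067],ef); print(n,"knobpix",g)
E
```

```text
scene knob top 150 ((83.8878173828125, 21.5010986328125), 18.3685245513916) 0.06694837163836087
scene bridge 59 [-15.   6.  19.] [-14.  -6.  56.]
scene bottle 231 [-16.   0.  18.] [67. 83. 99.]
scene offcut 168 [43. 75. 98.] [74. 85. 94.]
(60, 34, 33.2) (75, 15, 31.3) 
scene knobpix [[281.12011146 144.19827163]]
side knob top 162 ((87.61795806884766, 20.179269790649414), 17.06490707397461) 0.0667069099235616
side bridge 304 [-18.   4.  22.] [-11.  20.  53.]
side bottle 210 [-35.   4.  26.] [ 67.  89. 677.]
side offcut 239 [ 38.  70. 101.] [ 74.  85. 648.]
(-120, 19, 24.8) (-105, 5, 18.0) (-75, 5, 35.1) (-60, 47, 36.4) (-45, 20, 31.7) (0, 9, 23.1) (30, 7, 22.6) (45, 46, 35.5) (60, 18, 35.1) 
side knobpix [[318.26673537 248.61687956]]
wrist knob top 207 ((83.7778091430664, 18.384288787841797), 16.552227020263672) 0.06699345317650396
wrist knobpix [[162.97152631 342.15346972]]
```

```bash
python3 -m pendant '{"offset":[[0.02,0,-0.019],[0.05,0.005,-0.047],[0.085,0.013,-0.08],[0.12,0.025,-0.113],[0.155,0.035,-0.146],[0.19,0.045,-0.179],[0.22,0.055,-0.207],[0.235,0.06,-0.221],[0.24,0.06,-0.226],[0.24,0.06,-0.226]],"twist":[0,0,0,0,0,0,0,0,0,0]}' -0.4 60
cat > snap.py <<'E'
import sys
from cell import bot,cams
from h import *
tag=sys.argv[1]
for n in sys.argv[2:]:
    s=bot.get_state(); d=cams.read_camera(n); d["p"]=s["eef_pos"];d["q"]=s["ee_rot"]
    np.savez(f"pics/{n}{tag}.npz",**d); cv2.imwrite(f"pics/{n}{tag}.png",d["img"])
print(s["time"],s["eef_pos"],s["contact_force"],s["finger_gap"],s["joints"])
E
python3 snap.py 1 scene side wrist
```

```text
time: 1.4
eef_pos: [0.3492, -0.2399, 0.1453]
ee_rot: [0.5, -0.5, 0.5, -0.5]
contact_force: [-0.2, 0.6, -0.6]
finger_gap: 0.697
1.5 [ 0.34973198 -0.23968525  0.14550097] [ 0.04517061  0.26299939 -0.02966021] 0.7022867722063496 [-7.50987295e-01  1.05211540e-01 -4.33664675e-01  1.03124767e+00
  3.85272068e-04  8.18824227e-01]
```

View pics/wrist1.png

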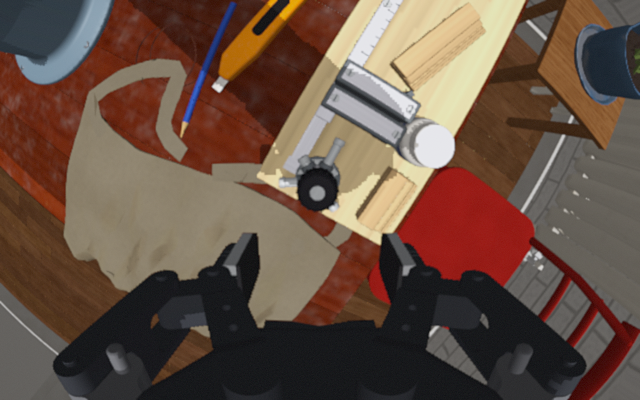

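View pics/scene1.png

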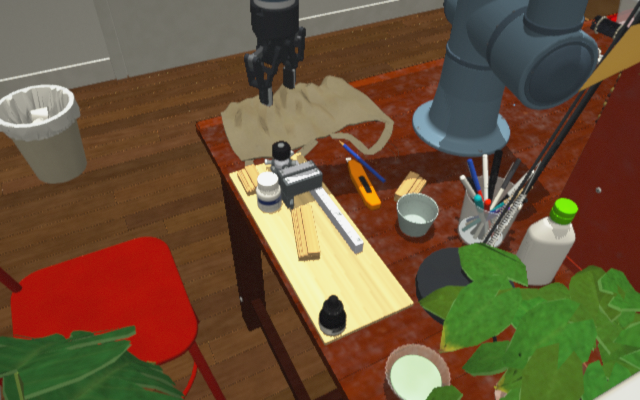

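```bash
cat > meas.py <<'E'
import sys
from h import *
a=np.deg2rad(-120); ex=np.array([np.cos(a),np.sin(a)]); ey=np.array([-ex[1],ex[0]])
c=np.array([.4555,-.1005]); J=c+.0885*ex-.0427*ey
def run(tag,names):
  for n in names:
    d=load(f"pics/{n}{tag}.npz");ef=(d["p"],d["q"])
    P=cloud(d,ef if n=="wrist" else None); z=P[...,2]; q=P[...,:2]-J;X=q@ex*1e3;Y=q@ey*1e3
    XY=np.stack([X,Y],-1).astype(np.float32)
    k=(np.hypot(X-86,Y-18)<24)&(abs(z-.067)<.0025)
    if k.sum()>8: print(n,"knob top",k.sum(),np.percentile(X[k],[1,50,99]).round(1),np.percentile(Y[k],[1,50,99]).round(1),np.median(z[k]).round(4))
    for nm,k in (("fence",(X>-190)&(X<50)&(Y>-25)&(Y<7)&(abs(z-.033)<.002)),("bridge",(X>-30)&(X<40)&(Y>-20)&(Y<60)&(abs(z-.069)<.002)),("bottle",(Y>55)&(Y<120)&(X>-40)&(X<40)&(abs(z-.075)<.003)),("offcut",(Y>60)&(Y<120)&(X>35)&(X<120)&(abs(z-.029)<.002))):
        if k.sum()>20: print(n,nm,k.sum(),np.percentile(X[k],[1,50,99]).round(1),np.percentile(Y[k],[1,50,99]).round(1), "rect",cv2.minAreaRect(XY[k]) if nm in("fence","offcut") else "")
    # moulding: raised wood colour on board
    hsv=cv2.cvtColor(d["img"],cv2.COLOR_BGR2HSV)
    k=(X>-170)&(X<80)&(Y>2)&(Y<95)&(z>.018)&(z<.032)&(hsv[...,1]>60)
    kk,l,s,_=cv2.connectedComponentsWithStats(cv2.morphologyEx(k.astype(np.uint8),cv2.MORPH_CLOSE,np.ones((3,3))))
    if kk>1:
        i=1+np.argmax(s[1:,4]); m=k&(l==i); r=cv2.minAreaRect(XY[m]); print(n,"moulding all",m.sum(),r)
        m2=m&(abs(z-.029)<.0015); 
        if m2.sum()>20:
            r=cv2.minAreaRect(XY[m2]); print("  top",m2.sum(),r); print(cv2.boxPoints(r).round(1).tolist())
if __name__=="__main__": run(sys.argv[1],sys.argv[2:])
E
python3 meas.py 1 scene side wrist
python3 - <<'E'
from h import *
for n,c in (("wrist",(250,70,510,240)),("scene",(220,130,420,340))):
    d=load(f"pics/{n}1.npz");x0,y0,x1,y1=c
    s=min(800/(x1-x0),600/(y1-y0))
    cv2.imwrite(f"pics/{n}1c.png",cv2.resize(d["img"][y0:y1,x0:x1],None,fx=s,fy=s,interpolation=cv2.INTER_CUBIC)); print(s)
E
```

```text
scene knob top 151 [ 69.1  83.1 100.5] [ 4.5 20.1 35.1] 0.0668
scene fence 534 [-170.4 -101.2  -20.9] [-15.8  -7.    0.6] rect ((-95.45716094970703, -7.430673599243164), (151.9161376953125, 17.165695190429688), 0.6204952001571655)
scene bridge 448 [-23.3  -5.1  19. ] [-12.6  23.2  55.5] rect 
scene bottle 232 [-15.5  -0.1  18.1] [65.8 82.3 98.9] rect 
scene offcut 171 [38.4 74.7 99.4] [73.1 86.1 97.2] rect ((67.26056671142578, 84.65824127197266), (22.43366813659668, 65.06965637207031), 80.80198669433594)
scene moulding all 1094 ((-93.89030456542969, 55.586692810058594), (36.25872039794922, 117.38468933105469), 71.72023010253906)
  top 471 ((-99.0401611328125, 49.56477355957031), (20.964277267456055, 111.34130859375), 71.68762969970703)
[[-155.1999969482422, 57.099998474121094], [-49.5, 22.100000381469727], [-42.900001525878906, 42.0], [-148.60000610351562, 77.0]]
side knob top 165 [ 73.4  89.5 103.3] [ 4.9 20.1 35.5] 0.0667
side fence 167 [-166.8 -107.9   33.1] [-15.3  -6.9   0.5] rect ((-67.27882385253906, -4.596752166748047), (202.56338500976562, 19.970983505249023), 0.708565175533
[... 864 characters left out ...]
9)
wrist bridge 3514 [-21.8   1.3  19.7] [-14.4  18.4  53.6] rect 
wrist bottle 1429 [-15.6   1.6  18.3] [63.4 79.8 97.4] rect 
wrist offcut 1225 [38.1 67.9 98.5] [71.4 81.5 92.2] rect ((68.23340606689453, 82.0592269897461), (21.74212646484375, 62.466365814208984), 87.43851470947266)
wrist moulding all 3520 ((-94.60223388671875, 54.59485626220703), (36.86820983886719, 114.41106414794922), 71.584716796875)
  top 1858 ((-98.88671112060547, 47.634490966796875), (20.78234100341797, 110.67674255371094), 71.58997344970703)
[[-154.6999969482422, 55.29999923706055], [-49.70000076293945, 20.299999237060547], [-43.099998474121094, 40.0], [-148.10000610351562, 75.0]]
3.076923076923077
2.857142857142857
```

View pics/wrist1c.png

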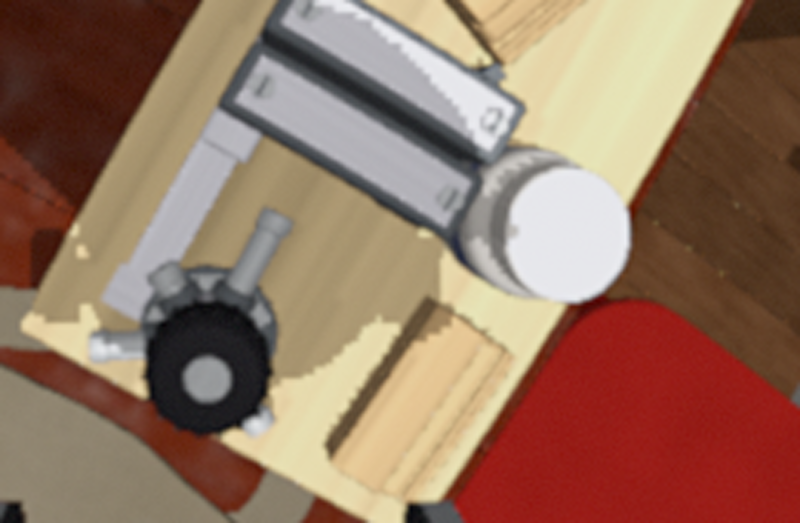

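```bash
python3 -m pendant '{"offset":[[0,0.01,-0.002],[0,0.025,-0.002],[0,0.04,-0.002],[0,0.055,-0.002],[0,0.07,-0.002],[0,0.085,-0.002],[0,0.097,-0.002],[0,0.106,-0.002],[0,0.111,-0.002],[0,0.111,-0.002]],"twist":[0,0,0,0,0,0,0,0,0,0]}' -0.4 60
python3 snap.py 2 wrist side
```

```text
time: 2.8
eef_pos: [0.347, -0.2399, 0.034]
ee_rot: [-0.5, 0.5, -0.5, 0.5]
contact_force: [0.4, 0.1, 0.8]
finger_gap: 0.697
2.85 [ 0.34715411 -0.24009887  0.03433025] [-0.03786222  0.5632556  -0.19391523] 0.6989100332976976 [-7.55660465e-01  2.15847654e-01 -6.23097670e-01  7.31597010e-01
  5.71347707e-05  8.15134523e-01]
```

View pics/wrist2.png

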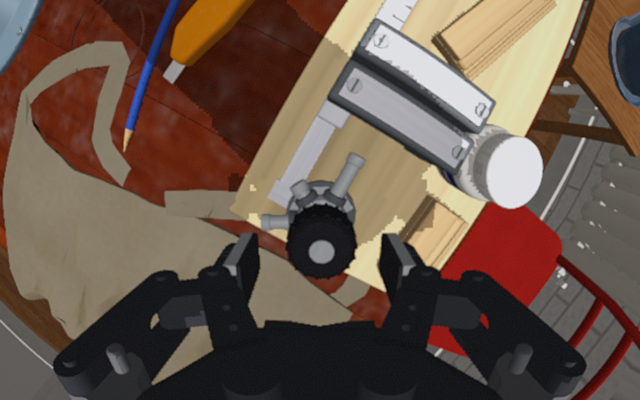

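View pics/side2.png

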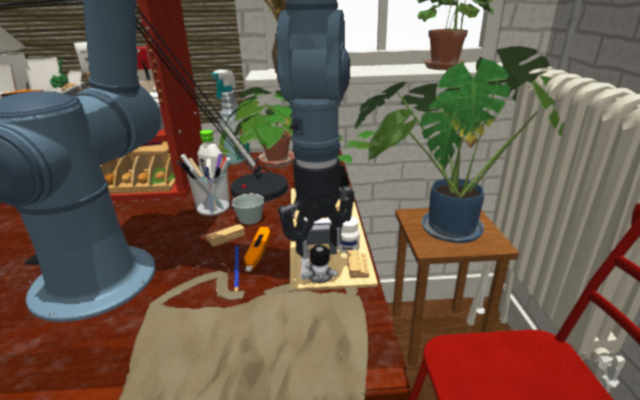

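```bash
python3 - <<'E'
from h import *
d=load("pics/wrist2.npz");P=cloud(d,(d["p"],d["q"]));z=P[...,2]
k=(abs(z-.067)<.002)&(np.hypot(P[...,0]-.347,P[...,1]+.24)<.03)
print(k.sum(),np.percentile(P[k],[0.5,50,99.5],axis=0).round(4), cv2.minEnclosingCircle(P[k][:,:2].astype(np.float32)))
E
python3 -m pendant '{"offset":[[0,0,0],[0,0,0],[0,0,0],[0,0,0],[0,0,0],[0,0,0],[0,0,0],[0,0,0],[0,0,0],[0,0,0]],"twist":[0,0,0,0,0,0,0,0,0,0]}' 1 60; python3 snap.py 3 wrist
```

```text
3205 [[ 0.3317 -0.2536  0.065 ]
 [ 0.3478 -0.2369  0.0671]
 [ 0.3765 -0.2221  0.0687]] ((0.3470219075679779, -0.2395457774400711), 0.030055265873670578)
time: 4.15
eef_pos: [0.3479, -0.2405, 0.0351]
ee_rot: [0.5, -0.499, 0.501, -0.5]
contact_force: [-1.3, 1.3, 5.9]
finger_gap: 0.352
4.15 [ 0.34789612 -0.24049359  0.0351358 ] [-1.31375803  1.27443123  5.89369965] 0.3520585883442048 [-7.55529103e-01  2.14739002e-01 -6.21997311e-01  7.32044953e-01
  5.51882937e-04  8.15188238e-01]
```

View pics/wrist3.png

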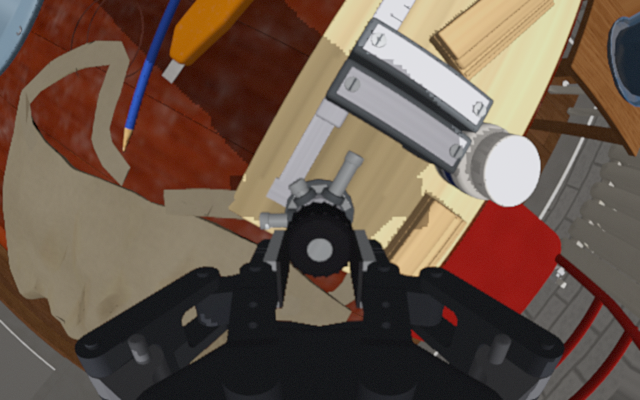

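```bash
python3 -m pendant '{"offset":[[0,-0.002,0],[0,-0.004,0],[0,-0.006,0],[0,-0.008,0],[0,-0.009,0],[0,-0.01,0],[0,-0.01,0],[0,-0.01,0],[0,-0.01,0],[0,-0.01,0]],"twist":[0,0,0,0,0,0,0,0,0,0]}' 1 60; python3 snap.py 4 wrist side; python3 - <<'E'
from h import *
for n in ("3","4"):
    d=load(f"pics/wrist{n}.npz");P=cloud(d,(d["p"],d["q"]))
    print(P[245:256,310:330,2].mean(), P[245:256,310:330].reshape(-1,3).mean(0), d["p"])
d=load("pics/wrist4.npz");cv2.imwrite("pics/wrist4c.png",cv2.resize(d["img"][130:300,200:440],None,fx=3.3,fy=3.3))
E
```

```text
time: 5.45
eef_pos: [0.3475, -0.2401, 0.0442]
ee_rot: [-0.5, 0.5, -0.5, 0.5]
contact_force: [5.7, -0.7, -8.5]
finger_gap: 0.349
5.5 [ 0.34749377 -0.24012087  0.04422516] [ 4.76108354 -1.24310386 -8.67346818] 0.3528974060668118 [-7.55577952e-01  2.02916490e-01 -6.08757789e-01  7.58383398e-01
  5.98858512e-04  8.15138812e-01]
nan [nan nan nan] [ 0.34789612 -0.24049359  0.0351358 ]
0.07658796098899603 [ 0.34755598 -0.23850432  0.07658796] [ 0.34750298 -0.24011356  0.0442366 ]
```

View pics/wrist4c.png

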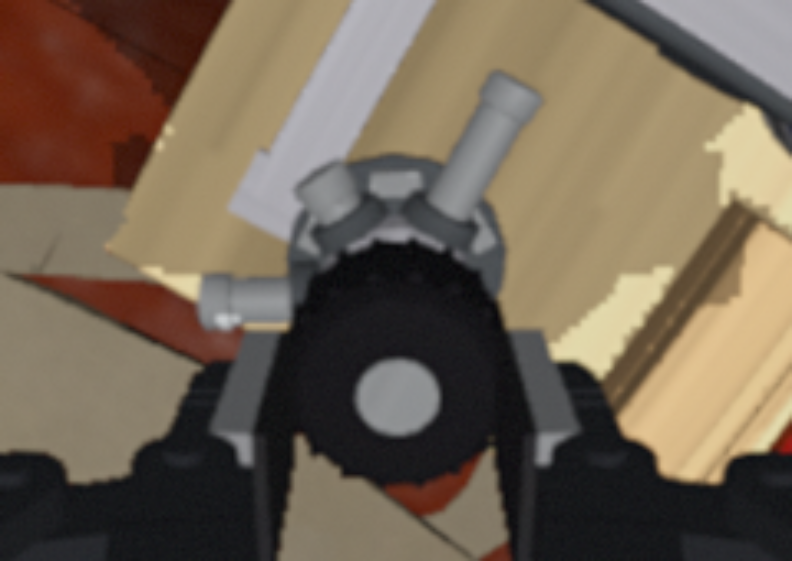

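```bash
python3 -m pendant '{"offset":[[0,0,0],[0,0,0],[0,0,0],[0,0,0],[0,0,0],[0,0,0],[0,0,0],[0,0,0],[0,0,0],[0,0,0]],"twist":[0.12,0.26,0.4,0.54,0.68,0.82,0.94,1.047,1.047,1.047]}' 1 60; python3 snap.py 5 wrist; python3 - <<'E'
from h import *
d=load("pics/wrist5.npz");P=cloud(d,(d["p"],d["q"]))
print(np.nanmean(P[245:256,310:330].reshape(-1,3),0), d["p"])
cv2.imwrite("pics/wrist5c.png",cv2.resize(d["img"][100:300,180:460],None,fx=2.85,fy=2.85))
E
```

```text
time: 6.8
eef_pos: [0.3468, -0.2398, 0.044]
ee_rot: [-0.184, 0.683, -0.683, 0.183]
contact_force: [4.5, -0.7, -8.2]
finger_gap: 0.35
6.8 [ 0.34680056 -0.23982234  0.04404054] [ 4.53412229 -0.72083591 -8.15512532] 0.35012697059426673 [-7.55675196e-01  2.02910636e-01 -6.09347733e-01  7.59019033e-01
 -4.69214395e-05  1.86068582e+00]
[ 0.34741075 -0.2387644   0.07639245] [ 0.34680056 -0.23982234  0.04404054]
```

View pics/wrist5c.png

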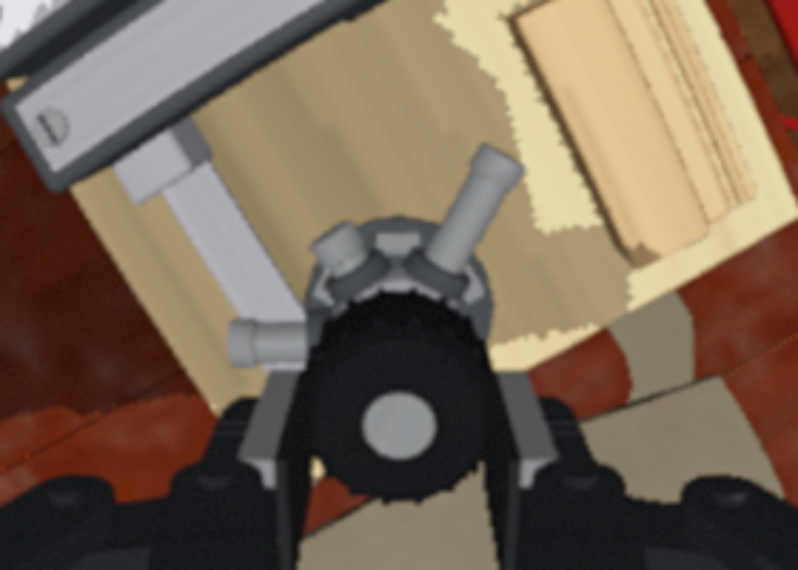

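```bash
python3 -m pendant '{"offset":[[0,0.002,0],[0,0.004,0],[0,0.006,0],[0,0.008,0],[0,0.0095,0],[0,0.0095,0],[0,0.0095,0],[0,0.0095,0],[0,0.0095,0],[0,0.0095,0]],"twist":[0,0,0,0,0,0,0,0,0,0]}' 1 60; python3 snap.py 6 wrist; python3 - <<'E'
from h import *
d=load("pics/wrist6.npz");P=cloud(d,(d["p"],d["q"]))
m=np.array([248,325]);print(np.nanmean(P[235:262,300:340].reshape(-1,3),0), d["p"])
E
```

```text
time: 8.1
eef_pos: [0.3471, -0.24, 0.0352]
ee_rot: [0.183, -0.683, 0.683, -0.183]
contact_force: [-0.8, 2.0, 5.8]
finger_gap: 0.348
8.1 [ 0.34714334 -0.24004384  0.03517006] [-0.80291504  1.9725966   5.76092691] 0.3484942669604109 [-7.55637708e-01  2.14508851e-01 -6.22192638e-01  7.33678697e-01
  1.25917514e-04  1.86212724e+00]
[ 0.34857557 -0.23849293  0.06740799] [ 0.34714334 -0.24004384  0.03517006]
```

```bash
python3 -m pendant '{"offset":[[0,0,0],[0,0,0],[0,0,0],[0,0,0],[0,0,0],[0,-0.01,0],[0,-0.03,0],[0,-0.055,0],[0,-0.085,0],[0,-0.11,0]],"twist":[0,0,0,0,0,0,0,0,0,0]}' -0.4 60; python3 snap.py 7 wrist scene side; python3 meas.py 7 scene side wrist;python3 - <<'E'
from h import *
d=load("pics/wrist7.npz")
cv2.imwrite("pics/wrist7c.png",cv2.resize(d["img"][60:300,120:460],None,fx=2.35,fy=2.35))
E
```

```text
time: 9.4
eef_pos: [0.3473, -0.2402, 0.1466]
ee_rot: [0.183, -0.683, 0.683, -0.183]
contact_force: [1.0, -0.8, 0.3]
finger_gap: 0.699
9.5 [ 0.34883212 -0.24166013  0.14791187] [-0.34834624 -1.58467756  0.45034981] 0.6990826850959891 [-7.55601174e-01  9.92571771e-02 -4.33897945e-01  1.03151760e+00
  2.60557243e-05  1.86214849e+00]
scene knob top 149 [68.5 83.1 99.1] [ 4.3 21.  35. ] 0.0671
scene fence 530 [-169.7 -101.5  -21.2] [-15.7  -7.    0.4] rect ((-95.64862823486328, -7.394346237182617), (150.88453674316406, 18.930482864379883), 1.9977993965148926)
scene bridge 442 [-22.7  -3.4  19.1] [-12.5  21.6  56. ] rect 
scene bottle 233 [-16.1  -0.2  17.1] [66.2 82.4 98.9] rect 
scene offcut 164 [41.1 75.1 99.5] [72.8 85.6 97.2] rect ((69.76625061035156, 86.14092254638672), (26.388748168945312, 60.46318435668945), 85.62879180908203)
scene moulding all 1087 ((-93.67474365234375, 55.60773468017578), (36.68336486816406, 117.58062744140625), 71.98638916015625)
  top 475 ((-97.5501708984375, 50.684539794921875), (24.179733276367188, 111.6868896484375), 71.65888977050781)
[[-154.39999389648438
[... 1238 characters left out ...]
412124634)
wrist bridge 3454 [-21.6   1.6  19.6] [-14.   20.9  54. ] rect 
wrist bottle 1655 [-15.9   1.6  18.3] [64.  80.5 97.6] rect 
wrist offcut 1369 [38.2 67.8 98.6] [71.9 81.9 92.3] rect ((68.68484497070312, 83.26239776611328), (22.936033248901367, 62.5049934387207), 88.48358917236328)
wrist moulding all 2204 ((-72.91165924072266, 47.41743469238281), (36.672428131103516, 61.489097595214844), 71.65860748291016)
  top 1110 ((-75.63458251953125, 39.939117431640625), (20.68796157836914, 61.08140182495117), 71.83979034423828)
[[-107.9000015258789, 39.599998474121094], [-49.79999923706055, 20.600000381469727], [-43.400001525878906, 40.20000076293945], [-101.4000015258789, 59.29999923706055]]
```

View pics/wrist7c.png

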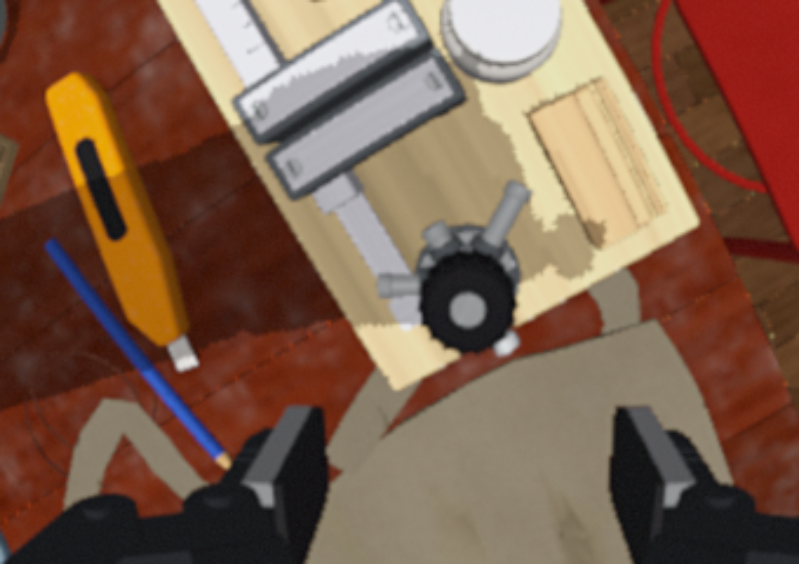

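```bash
python3 -m pendant '{"offset":[[-0.019,0,-0.0025],[-0.038,0,-0.005],[-0.057,0,-0.0075],[-0.076,0,-0.01],[-0.095,0,-0.0125],[-0.114,0,-0.015],[-0.133,0,-0.0175],[-0.152,0,-0.02],[-0.171,0,-0.022],[-0.19,0,-0.0245]],"twist":[-0.177,-0.354,-0.531,-0.709,-0.886,-1.063,-1.24,-1.418,-1.595,-1.773]}' -0.18 40; python3 snap.py 8 wrist; python3 meas.py 8 wrist; python3 - <<'E'
from h import *
d=load("pics/wrist8.npz"); print(R.from_quat(d["q"]).as_matrix().round(3))
P=cloud(d,(d["p"],d["q"])); T=(P-d["p"])@R.from_quat(d["q"]).as_matrix()
for sgn in (1,-1):
    k=(abs(T[...,0])<.03)&(T[...,2]*sgn>.015)&(T[...,2]*sgn<.06)&(T[...,1]>-.06)&(T[...,1]<.02)
    if k.any(): print(sgn,k.sum(),"ymax",np.percentile(T[k][:,1],[50,95,99.5]),"x",np.percentile(T[k][:,0],[1,99]),"z",np.percentile(T[k][:,2],[1,99]))
E
```

```text
time: 10.8
eef_pos: [0.4989, -0.123, 0.1434]
ee_rot: [0.646, -0.289, 0.287, -0.646]
contact_force: [0.3, 0.2, -1.2]
finger_gap: 0.591
10.8 [ 0.49894397 -0.12301674  0.14344874] [ 0.30501007  0.16807577 -1.15023882] 0.5909847241139783 [-3.65210811e-01  2.83370694e-01 -2.14754171e-01  1.07474256e+00
 -2.27093540e-05  4.73713948e-01]
wrist knob top 698 [68.2 82.1 98.9] [ 2.7 18.4 33.7] 0.067
wrist fence 2695 [-169.1  -98.   -23.6] [-16.8  -8.6  -0.8] rect ((-96.55612182617188, -8.825057029724121), (149.6011505126953, 16.809682846069336), 0.36389002203941345)
wrist bridge 2763 [-22.3  -5.5  18.8] [-13.8  19.8  53.4] rect 
wrist bottle 1256 [-16.6  -0.3  17.7] [63.8 80.1 97.3] rect 
wrist offcut 815 [39.5 67.9 97.7] [71.5 81.2 91.8] rect ((68.51665496826172, 81.88846588134766), (20.62417221069336, 61.370147705078125), 87.44525909423828)
wrist moulding all 4389 ((-96.55010986328125, 55.135623931884766), (36.23017120361328, 110.30413055419922), 71.90848541259766)
  top 2499 ((-98.9322509765625, 47.75625991821289), (20.721607208251953, 110.24977111816406), 71.90848541259766)
[[-154.5, 55.0], [-49.79999923706055, 20.799999237060547], [-43.29999923706055, 40.5], [-148.10000610351562, 74.69999694824219]]
[[ 0.668 -0.002  0.744]
 [-0.744  0.001  0.668]
 [-0.002 -1.    -0.001]]
1 1163 ymax [-0.04819904 -0.03382824 -0.02996182] x [-0.01226739  0.00995433] z [0.02531341 0.03904705]
-1 1150 ymax [-0.04817104 -0.03361894 -0.03021949] x [-0.01233556  0.00983162] z [-0.03787805 -0.02431529]
```

View pics/wrist8.png

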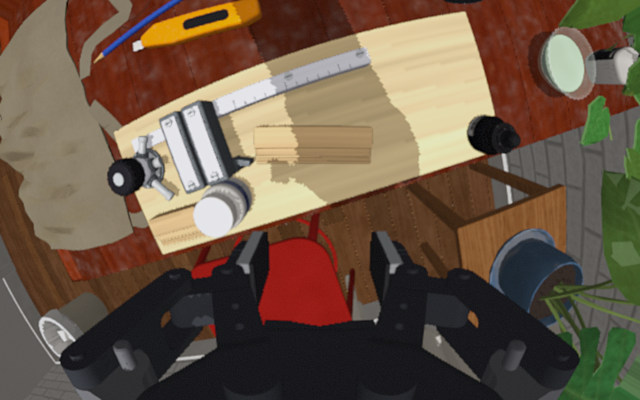

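```bash
python3 - <<'E'
from h import *
for t in ("8","3"):
    d=load(f"pics/wrist{t}.npz")
    P=cloud(d,(d["p"],d["q"])); T=(P-d["p"])@R.from_quat(d["q"]).as_matrix()
    for u in ((254,264) if t=="8" else (275,282)):
        for v in range(226,300,6): print(t,u,v,(T[v,u]*1e3).round(1),d["depth"][v,u].round(3),d["img"][v,u])
d=load("pics/wrist8.npz");cv2.imwrite("pics/w8c.png",cv2.resize(d["img"][210:330,190:330],None,fx=5,fy=5))
E
```

```text
8 254 226 [ 50.4 133.8 -68.5] 0.323 [153 199 208]
8 254 232 [-11.6 -34.6 -30.4] 0.144 [92 89 89]
8 254 238 [-11.8 -42.4 -28.8] 0.136 [90 88 88]
8 254 244 [-11.8 -48.9 -27.5] 0.13 [90 88 87]
8 254 250 [-11.5 -54.3 -26.5] 0.125 [72 70 68]
8 254 256 [-11.7 -60.2 -25.3] 0.119 [21 17 20]
8 254 262 [-10.3 -62.6 -25. ] 0.117 [21 19 19]
8 254 268 [ -8.4 -64.1 -24.8] 0.116 [19 15 18]
8 254 274 [ -7.3 -66.9 -24.4] 0.114 [21 22 23]
8 254 280 [ -4.  -65.9 -24.9] 0.116 [32 30 31]
8 254 286 [ -2.  -67.2 -24.8] 0.115 [38 36 36]
8 254 292 [  0.8 -67.3 -25.1] 0.116 [40 36 38]
8 254 298 [-17.8 -98.4 -17.5] 0.081 [33 29 29]
8 264 226 [ 53.2 141.6 -59.1] 0.331 [  8  32 101]
8 264 232 [-11.7 -34.7 -25.5] 0.144 [27 30 40]
8 264 238 [-11.5 -41.5 -24.4] 0.137 [21 19 18]
8 264 244 [ -8.6 -41.7 -24.5] 0.138 [21 18 19]
8 264 250 [ -5.7 -41.9 -24.7] 0.138 [19 15 17]
8 264 256 [ -3.6 -43.9 -24.5] 0.137 [24 19 20]
8 264 262 [ -1.4 -45.5 -24.4] 0.136 [17 14 16]
8 264 268 [  2.1 -44.8 -24.7] 0.138 [21 17 20]
8 264 274 [  5.4 -44.7 -25. ] 0.139 [16 14 14]
8 264 280 [  7.7 -46.3 -24.9] 0.138 [23 21 15]
8 264 286 [  9
[... 666 characters left out ...]

3 275 292 [nan nan nan] 0.0 [22 18 18]
3 275 298 [  1.  -70.4 -16.9] 0.113 [25 23 24]
3 282 226 [  1.5   8.2 -22.9] 0.189 [128 131 132]
3 282 232 [-11.8 -34.3 -17.6] 0.144 [84 82 80]
3 282 238 [-11.5 -40.8 -16.8] 0.138 [59 56 56]
3 282 244 [-11.7 -47.8 -16.1] 0.131 [26 25 23]
3 282 250 [-11.5 -53.3 -15.5] 0.126 [22 19 22]
3 282 256 [-11.3 -58.5 -14.9] 0.121 [20 18 19]
3 282 262 [ -8.4 -58.1 -15.1] 0.122 [20 18 17]
3 282 268 [ -6.1 -59.1 -15.1] 0.122 [22 19 20]
3 282 274 [ -3.6 -59.5 -15.1] 0.122 [18 15 16]
3 282 280 [ -1.2 -60.4 -15.2] 0.122 [22 20 21]
3 282 286 [  1.6 -60.6 -15.3] 0.122 [21 21 22]
3 282 292 [  4.1 -61.3 -15.4] 0.122 [26 23 22]
3 282 298 [  6.3 -62.5 -15.3] 0.122 [27 25 24]
```

View pics/w8c.png

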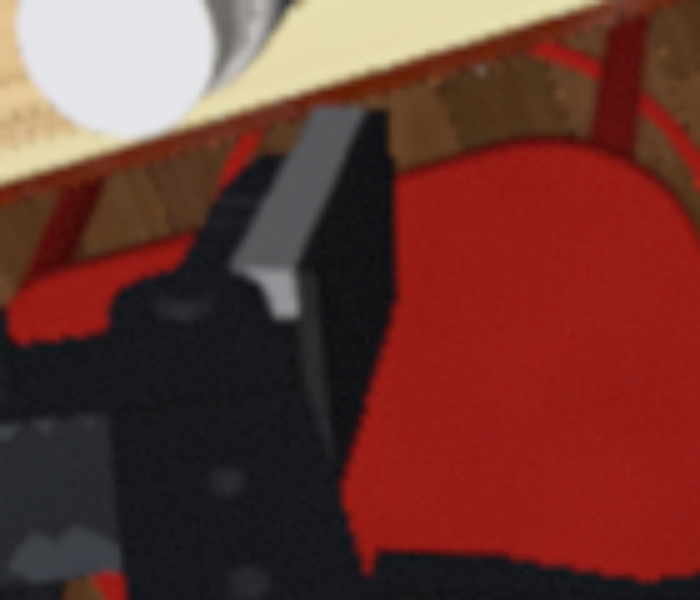

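```bash
python3 - <<'E'
from h import *
d=load("pics/side2.npz"); img=d["img"].copy()
p=np.array([.347,-.240,.034])
for zz,col in ((.034,(0,0,255)),(.047,(0,255,255)),(.069,(0,255,0))):
    for s in (-1,1):
        u=proj(d,[p[0]+s*.035,p[1],zz])[0]; print(zz,s,u.round(1)); cv2.circle(img,(int(u[0]),int(u[1])),0,col,-1)
d4=load("pics/side4.npz"); i4=d4["img"].copy()
c=lambda i:cv2.resize(i[180:300,270:390],None,fx=3.3,fy=3.3,interpolation=cv2.INTER_NEAREST)
cv2.imwrite("pics/side24.png",np.hstack([c(img),c(i4)]))
E
```

```text
0.034 -1 [302.4 270.8]
0.034 1 [334.9 257.5]
0.047 -1 [302.1 264.8]
0.047 1 [334.8 251.6]
0.069 -1 [301.5 254.4]
0.069 1 [334.7 241.5]
```

View pics/side24.png

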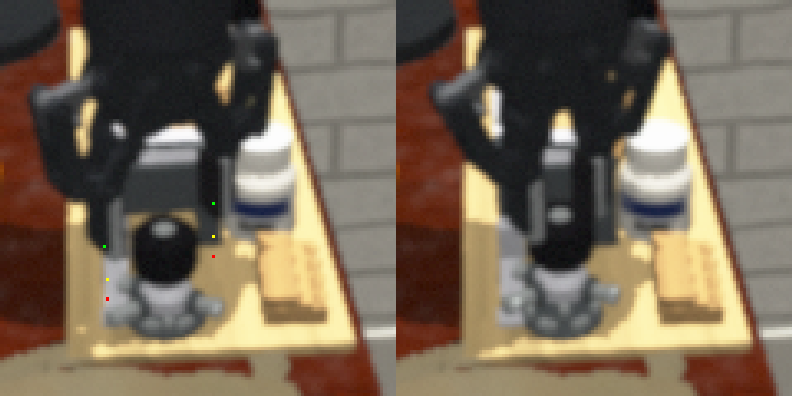

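```bash
python3 - <<'E'
from h import *
d=load("pics/side2.npz"); print(d["p"])
p=np.array([.347,-.240])
for zz in (.04,.045,.05,.055,.06,.065):
    print(zz,[((proj(d,[p[0]+a,p[1]+b,zz])[0]-[270,180])*3.3).round(0).tolist() for a,b in ((.030,-.011),(.030,.011),(.044,-.011),(-.03,-.011),(-.044,-.011))])
# depth on the right finger
P=cloud(d)
for v in (230,240,246,250,252):
    for u in (331,333,335): print(u,v,P[v,u].round(3),d["img"][v,u])
for v in (240,245,250,254,256):
    for u in (299,301,303,305): print(u,v,P[v,u].round(3),d["img"][v,u])
E
```

```text
[ 0.34715411 -0.24009887  0.03433025]
0.04 [[218.0, 259.0], [195.0, 241.0], [239.0, 251.0], [125.0, 298.0], [103.0, 307.0]]
0.045 [[218.0, 252.0], [195.0, 233.0], [239.0, 243.0], [125.0, 290.0], [102.0, 299.0]]
0.05 [[218.0, 244.0], [195.0, 226.0], [239.0, 236.0], [125.0, 282.0], [102.0, 292.0]]
0.055 [[218.0, 237.0], [195.0, 218.0], [239.0, 228.0], [124.0, 275.0], [101.0, 284.0]]
0.06 [[218.0, 229.0], [195.0, 211.0], [239.0, 221.0], [124.0, 267.0], [101.0, 276.0]]
0.065 [[218.0, 221.0], [195.0, 203.0], [239.0, 213.0], [124.0, 259.0], [100.0, 268.0]]
331 230 [ 0.379 -0.233  0.091] [24 21 22]
333 230 [ 0.377 -0.242  0.096] [25 25 26]
335 230 [ 0.378 -0.246  0.098] [29 28 27]
331 240 [ 0.378 -0.233  0.07 ] [29 28 28]
333 240 [ 0.377 -0.242  0.075] [25 23 25]
335 240 [ 0.378 -0.247  0.078] [24 20 24]
331 246 [ 0.402 -0.198  0.029] [56 55 52]
333 246 [ 0.406 -0.199  0.028] [53 53 49]
335 246 [ 0.409 -0.202  0.028] [47 48 50]
331 250 [ 0.403 -0.197  0.018] [53 53 50]
333 250 [ 0.405 -0.2    0.019] [56 54 52]
335 250 [ 0.41  -0.201  0.018] [62 63 62]
331 252 [ 0.402 -0.197  0.014] [54 54 5
[... 232 characters left out ...]
254  0.106] [80 80 78]
299 245 [ 0.305 -0.246  0.095] [30 28 28]
301 245 [ 0.308 -0.247  0.094] [34 32 32]
303 245 [ 0.312 -0.248  0.093] [81 81 80]
305 245 [nan nan nan] [ 97 100  98]
299 250 [ 0.304 -0.246  0.084] [29 27 28]
301 250 [ 0.308 -0.247  0.084] [36 32 32]
303 250 [ 0.311 -0.248  0.083] [75 76 74]
305 250 [ 0.312 -0.252  0.085] [ 99 100  99]
299 254 [ 0.306 -0.242  0.074] [50 69 81]
301 254 [ 0.305 -0.25   0.078] [30 31 28]
303 254 [ 0.311 -0.247  0.075] [72 73 71]
305 254 [ 0.312 -0.252  0.077] [106 106 105]
299 256 [ 0.347 -0.167  0.01 ] [ 94 135 159]
301 256 [ 0.306 -0.249  0.073] [69 81 86]
303 256 [ 0.311 -0.246  0.069] [91 91 89]
305 256 [ 0.312 -0.252  0.072] [105 107 105]
```

```bash
python3 - <<'E'
from h import *
A=[]
for n in ("wrist8","wrist7","wrist1","side1","scene1","side7","scene7"):
    d=load(f"pics/{n}.npz"); P=cloud(d,(d["p"],d["q"]) if n[0]=="w" else None)
    T=((P-d["p"])@R.from_quat(d["q"]).as_matrix()).reshape(-1,3)*1e3
    k=(abs(T[:,2])<110)&(T[:,1]>-130)&(T[:,1]<0)&(abs(T[:,0])<60)&(P.reshape(-1,3)[:,2]>.11)
    T=T[k]; print(n,len(T))
    for y0 in range(-130,0,10):
        s=T[(T[:,1]>=y0)&(T[:,1]<y0+10)]
        if len(s)>3: print("  y",y0,len(s),"x",np.percentile(s[:,0],[1,99]).round(),"z",np.percentile(s[:,2],[1,99]).round())
E
```

```text
wrist8 46778
  y -130 15315 x [-21.  -4.] z [-64.  65.]
  y -120 8621 x [-20.  -0.] z [-63.  64.]
  y -110 8457 x [-18.  10.] z [-61.  62.]
  y -100 3713 x [-18.  11.] z [-59.  60.]
  y -90 5679 x [-14.  10.] z [-57.  58.]
  y -80 1592 x [-15.  -7.] z [-55.  55.]
  y -70 1088 x [-13.   9.] z [-31.  32.]
  y -60 979 x [-12.  10.] z [-38.  39.]
  y -50 838 x [-12.  10.] z [-38.  39.]
  y -40 484 x [-12.  10.] z [-36.  37.]
  y -30 12 x [-5. -1.] z [-25.  26.]
wrist7 45743
  y -130 15029 x [-21.  -2.] z [-66.  64.]
  y -120 8594 x [-20.   5.] z [-65.  64.]
  y -110 8134 x [-18.  11.] z [-64.  62.]
  y -100 3486 x [-18.  11.] z [-63.  62.]
  y -90 5751 x [-14.  11.] z [-62.  60.]
  y -80 1248 x [-14.  -6.] z [-57.  56.]
  y -70 1165 x [-12.   9.] z [-41.  39.]
  y -60 1046 x [-12.  10.] z [-44.  42.]
  y -50 854 x [-12.  10.] z [-44.  42.]
  y -40 436 x [-12.  10.] z [-41.  40.]
wrist1 45759
  y -130 15003 x [-21.  -3.] z [-65.  65.]
  y -120 8675 x [-20.   4.] z [-65.  64.]
  y -110 8068 x [-19.  10.] z [-63.  63.]
  y -100 3513 x [-18.  11.] z [-63.  62.]
  y -90 5739 x [-14.  10.] z [
[... 1159 characters left out ...]
62.  66.]
  y -100 344 x [-14.  18.] z [-61.  65.]
  y -90 358 x [-12.  14.] z [-59.  63.]
  y -80 168 x [-10.  14.] z [-55.  62.]
  y -70 145 x [-11.  13.] z [-42.  45.]
  y -60 145 x [-10.  12.] z [-42.  45.]
  y -50 134 x [-10.  13.] z [-41.  45.]
  y -40 75 x [-9. 12.] z [-36.  41.]
scene7 2044
  y -130 454 x [-22.  -2.] z [-66.  66.]
  y -120 305 x [-20.  -3.] z [-64.  65.]
  y -110 320 x [-19.  13.] z [-63.  64.]
  y -100 221 x [-19.  14.] z [-63.  63.]
  y -90 288 x [-15.  12.] z [-60.  62.]
  y -80 120 x [-15.  -2.] z [-57.  59.]
  y -70 105 x [-13.  11.] z [-43.  44.]
  y -60 97 x [-13.   6.] z [-43.  43.]
  y -50 88 x [-13.   3.] z [-43.  43.]
  y -40 46 x [-14.  11.] z [-41.  41.]
```

```bash
cat > tgt.py <<'E'
from h import *
from meas import J,ex,ey
def W(X,Y): return J+X*1e-3*ex+Y*1e-3*ey
def off(p,q,X,Y,z):
    M=R.from_quat(q).as_matrix(); w=np.r_[W(X,Y),z]-p; return (M.T@w).round(4)
E
python3 - <<'E'
from tgt import *
from cell import bot
s=bot.get_state();p=s["eef_pos"];q=s["ee_rot"];M=R.from_quat(q).as_matrix()
print(p, off(p,q,-97.5,95,0.0))
d=load("pics/wrist8.npz");P=cloud(d,(d["p"],d["q"]));z=P[...,2]
for n in ("wrist8","scene7","side7"):
    d=load(f"pics/{n}.npz");P=cloud(d,(d["p"],d["q"]) if n[0]=="w" else None);z=P[...,2]
    q2=P[...,:2]-J;X=q2@ex*1e3;Y=q2@ey*1e3
    k=(X>-165)&(X<-25)&(Y>-20)&(Y<3)&(abs(z-.033)<.002)
    b=[(x,Y[k&(abs(X-x)<10)]) for x in range(-155,-30,20)]
    e=[(x,np.percentile(v,98)) for x,v in b if len(v)>8]; e2=[(x,np.percentile(v,2)) for x,v in b if len(v)>8]
    f=np.polyfit(*zip(*e),1);f2=np.polyfit(*zip(*e2),1); print(n,"face deg",np.rad2deg(f[0]).round(2),"at0",f[1].round(2),"at-95",np.polyval(f,-95).round(2),"back",np.rad2deg(f2[0]).round(2))
E
```

```text
[ 0.50073669 -0.12186295  0.1435174 ] [0.001  0.1435 0.0052]
wrist8 face deg 0.48 at0 -0.39 at-95 -1.18 back 0.51
scene7 face deg 0.3 at0 0.53 at-95 0.04 back 0.35
side7 face deg 0.82 at0 1.4 at-95 0.04 back 1.93
```

```bash
python3 -m pendant '{"offset":[[0,0.012,0.0],[0.001,0.03,0.002],[0.001,0.05,0.005],[0.001,0.07,0.005],[0.001,0.09,0.005],[0.001,0.108,0.005],[0.001,0.124,0.005],[0.001,0.136,0.005],[0.001,0.1435,0.005],[0.001,0.1435,0.005]],"twist":[0,0,0,0,0,0,0,0,0,0]}' 0.1 40; python3 snap.py 9 wrist side scene; python3 - <<'E'
from tgt import *
d=load("pics/scene9.npz"); c=d["img"][130:330,200:420]
e=load("pics/side9.npz")["img"][160:300,260:400]
w=load("pics/wrist9.npz")["img"][60:340,140:500]
r=lambda i:cv2.resize(i,(int(i.shape[1]*300/i.shape[0]),300),interpolation=cv2.INTER_CUBIC)
o=np.hstack([r(c),r(w)]);cv2.imwrite("pics/m9.png",o);print(o.shape)
for n in ("wrist9","side9","scene9"):
    d=load(f"pics/{n}.npz"); P=cloud(d,(d["p"],d["q"]) if n[0]=="w" else None)
    T=((P-d["p"])@R.from_quat(d["q"]).as_matrix()).reshape(-1,3)*1e3
    k=(abs(abs(T[:,2])-26)<8)&(T[:,1]>-60)&(T[:,1]<-10)&(abs(T[:,0])<13)
    if k.sum()>5: print(n,k.sum(),np.percentile(T[k][:,1],[90,97,100]).round(1),np.percentile(T[k][:,0],[2,98]).round(1),np.percentile(abs(T[k][:,2]),[2,98]).round(1))
E
```

```text
time: 12.1
eef_pos: [0.5031, -0.1211, 0.0007]
ee_rot: [0.645, -0.29, 0.29, -0.645]
contact_force: [-1.6, -0.3, -0.7]
finger_gap: 0.445
12.2 [ 0.50402206 -0.1213696   0.00156211] [-0.52685495 -0.0991968   0.93299018] 0.4453440534639328 [-3.58696773e-01  4.22375355e-01 -4.18412422e-01  7.29283454e-01
 -1.76936592e-05  4.86442489e-01]
(300, 715, 3)
wrist9 2137 [-34.8 -31.3 -10.1] [-12.2   9. ] [18.5 32.4]
side9 97 [-37.5 -31.  -28.9] [-7.9 12.2] [18.3 33.8]
scene9 109 [-33.2 -29.4 -26.3] [-9.9 11.3] [21.5 33.5]
```

View pics/m9.png

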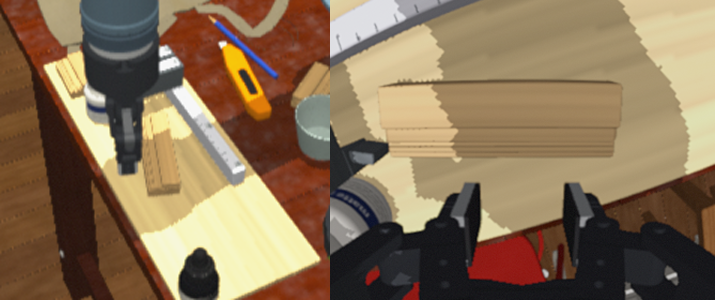

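```bash
python3 -m pendant '{"offset":[[0,0.005,0],[0,0.011,0],[0,0.016,0],[0,0.0185,0],[-0.004,0.0185,0],[-0.008,0.0185,0],[-0.013,0.0185,-0.0007],[-0.018,0.0185,-0.0015],[-0.023,0.0185,-0.0022],[-0.026,0.0185,-0.0028]],"twist":[0,0,0,0,0,0,-0.04,-0.085,-0.125,-0.146]}' 0.1 40; python3 snap.py 10 wrist side; python3 meas.py 10 wrist; python3 - <<'E'
from tgt import *
e=load("pics/side10.npz")["img"][160:300,260:400]
w=load("pics/wrist10.npz")["img"][60:340,140:500]
r=lambda i:cv2.resize(i,(int(i.shape[1]*300/i.shape[0]),300),interpolation=cv2.INTER_CUBIC)
o=np.hstack([r(e),r(w)]);cv2.imwrite("pics/m10.png",o)
E
```

```text
time: 13.5
eef_pos: [0.4843, -0.1034, -0.0171]
ee_rot: [-0.665, 0.241, -0.242, 0.665]
contact_force: [0.9, -0.3, 0.2]
finger_gap: 0.446
13.55 [ 0.4838938  -0.1031747  -0.01718886] [ 0.48551824  0.5277684  -0.49177672] 0.45254685728457245 [-3.38434064e-01  4.09422861e-01 -5.02198787e-01  6.59280778e-01
  1.05650288e-04  3.58324497e-01]
wrist fence 13378 [-168.5 -101.7  -23.1] [-16.8  -8.7  -0.9] rect ((-95.43888854980469, -6.337553024291992), (150.50396728515625, 22.026479721069336), 0.6985294222831726)
wrist bridge 7828 [-23.1  -8.9  17.3] [-14.   18.   53.1] rect 
wrist bottle 338 [-6.7  4.2 16.4] [62.3 65.8 74.4] rect 
wrist offcut 794 [44.4 76.2 98.1] [71.2 82.2 91.3] rect ((70.31653594970703, 82.13236999511719), (20.57566261291504, 58.30669403076172), 86.7332763671875)
wrist moulding all 18785 ((-95.43728637695312, 38.71417999267578), (38.092254638671875, 110.60277557373047), 80.1278076171875)
  top 11433 ((-96.78819274902344, 30.05657196044922), (20.33016586303711, 110.29835510253906), 80.19696807861328)
[[-152.89999389648438, 29.399999618530273], [-44.20000076293945, 10.699999809265137], [-40.70000076293945, 30.700000762939453], [-149.39999389648438, 49.5]]
```

View pics/m10.png

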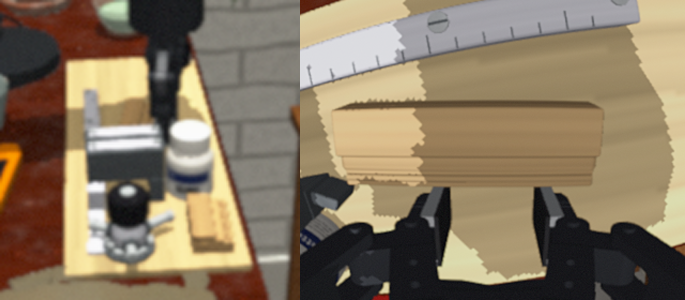

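```bash
python3 - <<'E'
from tgt import *
from cell import bot
s=bot.get_state();p=s["eef_pos"];q=s["ee_rot"];M=R.from_quat(q).as_matrix()
z=M[:2,2]; ang=np.rad2deg(np.arctan2(z[1],z[0])); print("heading jig",ang+180-360+120+0, "jig pos",(p[:2]-J)@np.c_[ex,ey]*1e3)
for F in ((-106,46),(-106,45)): print(off(p,q,*F,p[2]))
E
```

```text
heading jig -9.999646194754291 jig pos [-100.28986557   68.79365334]
[-0.0234  0.      0.0017]
[-0.0244  0.      0.0015]
```

```bash
python3 -m pendant '{"offset":[[-0.003,0,0.0002],[-0.007,0,0.0004],[-0.011,0,0.0007],[-0.015,0,0.001],[-0.0185,0,0.0012],[-0.021,0,0.0014],[-0.023,0,0.0015],[-0.0242,0,0.0015],[-0.0248,0,0.0015],[-0.0248,0,0.0015]],"twist":[-0.022,-0.052,-0.082,-0.112,-0.14,-0.158,-0.172,-0.182,-0.182,-0.182]}' 0.1 40; python3 snap.py 11 wrist; python3 meas.py 11 wrist
```

```text
time: 14.85
eef_pos: [0.4677, -0.0873, -0.0169]
ee_rot: [0.684, -0.18, 0.182, -0.683]
contact_force: [4.5, -3.0, -1.5]
finger_gap: 0.453
14.85 [ 0.46768271 -0.08728769 -0.01692893] [ 4.54421882 -2.99340899 -1.4502698 ] 0.45330444694825783 [-0.3175064   0.37678806 -0.55540694  0.63609344 -0.00063806  0.199453  ]
wrist fence 13228 [-168.4  -99.1  -22.7] [-16.9  -9.1  -1.1] rect ((-71.06673431396484, -5.175436019897461), (199.61669921875, 23.420927047729492), 0.5274021625518799)
wrist bridge 7782 [-22.8  -8.7  17.3] [-14.3  15.9  52.3] rect 
wrist bottle 426 [-5.5  6.9 18. ] [62.  67.8 84.3] rect 
wrist offcut 524 [45.6 83.8 98.5] [70.9 83.1 92. ] rect ((71.85335540771484, 81.81110382080078), (21.416664123535156, 56.094608306884766), 87.91700744628906)
wrist moulding all 16244 ((-95.89617919921875, 20.7165584564209), (110.52197265625, 37.4608039855957), 0.05698699131608009)
  top 9441 ((-95.62197875976562, 10.442225456237793), (109.9819564819336, 17.191381454467773), 0.23339837789535522)
[[-150.60000610351562, 18.799999237060547], [-150.60000610351562, 1.600000023841858], [-40.599998474121094, 2.0999999046325684], [-40.70000076293945, 19.299999237060547]]
```

View pics/wrist11.png

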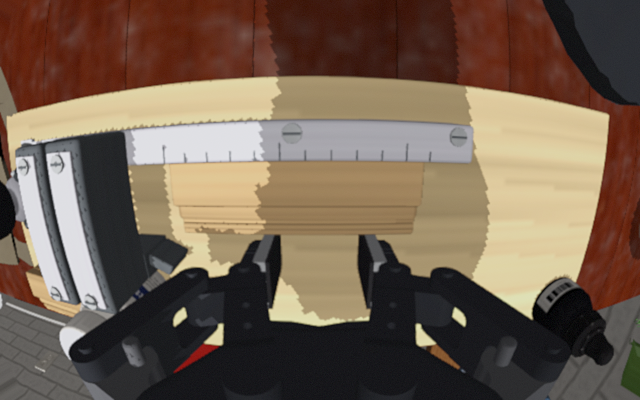

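```bash
python3 -m pendant '{"offset":[[0.006,0,0],[0.012,0,0],[0.018,-0.01,0],[0.018,-0.03,0],[0.018,-0.05,0],[0.012,-0.055,0.012],[0.004,-0.055,0.026],[-0.005,-0.055,0.04],[-0.015,-0.055,0.055],[-0.024,-0.055,0.066]],"twist":[0,0,0,0,0.15,0.32,0.49,0.66,0.83,1.0]}' 0.1 40; python3 - <<'E'
from tgt import *
from cell import bot
s=bot.get_state();p=s["eef_pos"];q=s["ee_rot"];M=R.from_quat(q).as_matrix()
x=M[:2,0]; ang=np.rad2deg(np.arctan2(x[1],x[0]))+120; print("tool x vs jig x deg",ang,"jig",(p[:2]-J)@np.c_[ex,ey]*1e3,p)
print(off(p,q,-173,20,p[2]),s["joints"],s["contact_force"])
E
```

```text
time: 16.15
eef_pos: [0.4782, -0.0166, 0.0383]
ee_rot: [-0.512, 0.488, -0.488, 0.512]
contact_force: [0.0, 0.9, -0.5]
finger_gap: 0.452
tool x vs jig x deg 32.78976131560272 jig [-172.51965342   20.3701305 ] [ 0.47817159 -0.01657191  0.03830108]
[-0.0006  0.     -0.0001] [-1.67523448e-01  3.10217794e-01 -4.77601386e-01  7.82940154e-01
  2.69844926e-04  1.35458238e+00] [ 0.04492139  0.86413956 -0.53273734]
```

```bash
python3 -m pendant '{"offset":[[0,0,0],[0,0,0],[0,0,0],[0,0,0],[0,0,0],[0,0.01,0],[0,0.015,0],[0,0.02,0],[0,0.02,0],[0,0.02,0]],"twist":[0.13,0.28,0.43,0.53,0.564,0.564,0.564,0.564,0.564,0.564]}' 1 40; python3 snap.py 12 wrist scene; python3 meas.py 12 scene wrist; python3 - <<'E'
from tgt import *
for n in ("wrist12","scene12"):
    d=load(f"pics/{n}.npz"); P=cloud(d,(d["p"],d["q"]) if n[0]=="w" else None)
    T=((P-d["p"])@R.from_quat(d["q"]).as_matrix()).reshape(-1,3)*1e3
    k=(abs(T[:,2])<20)&(T[:,1]>-60)&(T[:,1]<-18)&(abs(T[:,0])<13)
    if k.sum()>5: print(n,k.sum(),"y",np.percentile(T[k][:,1],[90,97,100]).round(1),"x",np.percentile(T[k][:,0],[2,98]).round(1),"z",np.percentile(T[k][:,2],[2,98]).round(1))
E
```

```text
time: 17.4
eef_pos: [0.4781, -0.0173, 0.0177]
ee_rot: [0.358, -0.61, 0.61, -0.358]
contact_force: [0.3, -1.1, 0.1]
finger_gap: -0.003
17.45 [ 0.47826732 -0.01727524  0.01785863] [0.48032247 0.65071462 0.65668616] 0.003938769084794102 [-1.68764052e-01  3.35378868e-01 -5.04495336e-01  7.30555561e-01
  5.70432317e-06  1.91192312e+00]
scene knob top 151 [69.5 83.4 99.2] [ 4.6 20.  35.1] 0.0669
scene fence 148 [-170.3  -45.8  -20.3] [-16.   -7.2   0.7] rect ((-95.39421081542969, -7.208142280578613), (150.89439392089844, 16.562332153320312), 0.6111670136451721)
scene bridge 434 [-23.3  -4.7  19. ] [-13.1  21.8  55. ] rect 
scene bottle 236 [-16.5  -0.   17.4] [65.5 82.6 99.2] rect 
scene offcut 161 [40.4 75.7 99.3] [72.8 85.6 95.4] rect ((69.11857604980469, 85.69683837890625), (25.25678825378418, 61.544281005859375), 86.42359161376953)
scene moulding all 216 ((-60.6954345703125, 19.585399627685547), (42.57596969604492, 34.97580337524414), 0.7604548335075378)
  top 92 ((-53.39030075073242, 13.351720809936523), (25.235549926757812, 27.796295166015625), 29.959487915039062)
[[-71.30000305175781, 19.100000381469727], [-57.400001525878906, -5.0], [-35.5, 7.599999904632568], [-49.400001525878906, 31.700000762939453]]
wrist fence 924 [-171.  -161.1 -148.4] [-17.   -8.7  -1.6] rect ((-159.28778076171875, -9.35073184967041), (24.511728286743164, 16.26477813720703), 2.061161756515503)
wrist moulding all 164 ((-114.25141906738281, 20.666101455688477), (17.21549415588379, 6.281234264373779), 4.553837776184082)
wrist12 1469 y [-35.6 -32.9 -30.1] x [-12.2  -7.2] z [-13.4  12.4]
scene12 209 y [-34.7 -29.7 -25.8] x [-12.    4.3] z [-12.4  14.3]
```

View pics/wrist12.png

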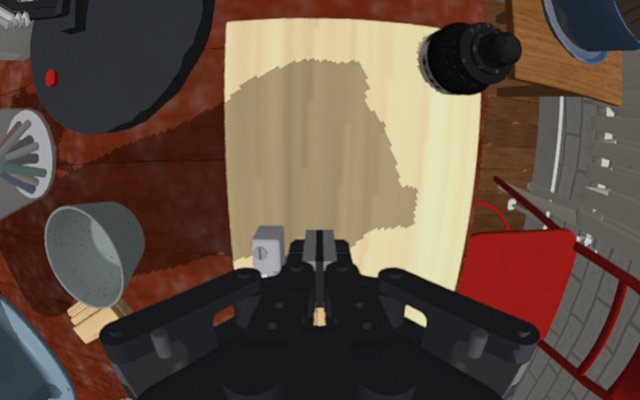

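View pics/scene12.png

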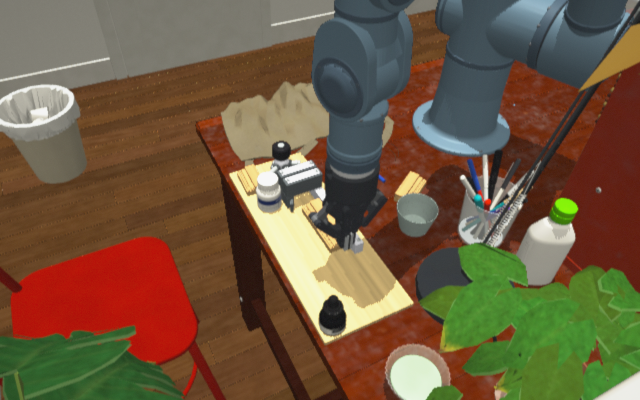

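```bash
python3 -m pendant '{"offset":[[0,-0.01,0],[0,-0.01,0],[0,-0.01,0],[0,-0.01,0],[0,-0.01,0],[0,-0.01,0],[0,-0.01,0],[0,-0.01,0],[0,-0.01,0],[0,-0.01,0]],"twist":[-0.1,-0.26,-0.42,-0.59,-0.76,-0.93,-1.1,-1.27,-1.44,-1.61]}' 1 40; python3 -m pendant '{"offset":[[0,0,0],[0,0,0],[0,0,0],[0,0,0],[0,0,0],[0,0,0],[0,0,0],[0,0,0],[0,0,0],[0,0,0]],"twist":[-0.17,-0.34,-0.51,-0.68,-0.85,-1.02,-1.19,-1.36,-1.49,-1.532]}' 1 40; python3 snap.py 13 wrist; python3 meas.py 13 wrist;  python3 - <<'E'
from tgt import *
d=load("pics/wrist13.npz");p=d["p"];q=d["q"];M=R.from_quat(q).as_matrix()
x=M[:2,0]; print("tool x vs jig x deg",np.rad2deg(np.arctan2(x[1],x[0]))+120,"jig",(p[:2]-J)@np.c_[ex,ey]*1e3,p)
print(off(p,q,-173,20,-.015))
E
```

```text
time: 18.75
eef_pos: [0.4783, -0.0173, 0.028]
ee_rot: [-0.688, 0.163, -0.163, 0.688]
contact_force: [-0.0, -0.5, 1.0]
finger_gap: -0.001
time: 20.0
eef_pos: [0.4784, -0.0173, 0.028]
ee_rot: [0.61, 0.359, -0.358, -0.609]
contact_force: [0.7, -0.1, 0.2]
finger_gap: -0.005
20.0 [ 0.47835187 -0.01729369  0.02797674] [ 0.74412801 -0.1003761   0.20085671] -0.005294677898138562 [-1.68779733e-01  3.22554991e-01 -4.91612602e-01  7.55962100e-01
  1.59610681e-05 -1.23191625e+00]
wrist fence 6429 [-168.9 -105.7  -44.1] [-16.8  -8.6  -0.9] rect ((-106.52033996582031, -6.370794296264648), (128.37078857421875, 21.86971092224121), 0.40731051564216614)
wrist moulding all 11350 ((-95.71818542480469, 18.54545021057129), (110.85343933105469, 33.47690200805664), 0.39018574357032776)
  top 5906 ((-96.50202941894531, 13.287972450256348), (108.56855010986328, 22.671958923339844), 0.24975204467773438)
[[-150.8000030517578, 24.399999618530273], [-150.6999969482422, 1.7000000476837158], [-42.20000076293945, 2.200000047683716], [-42.29999923706055, 24.899999618530273]]
tool x vs jig x deg 180.91323994445267 jig [-171.98471218   20.8871416 ] [ 0.47835187 -0.01729369  0.02797674]
[0.001  0.043  0.0009]
```

View pics/wrist13.png

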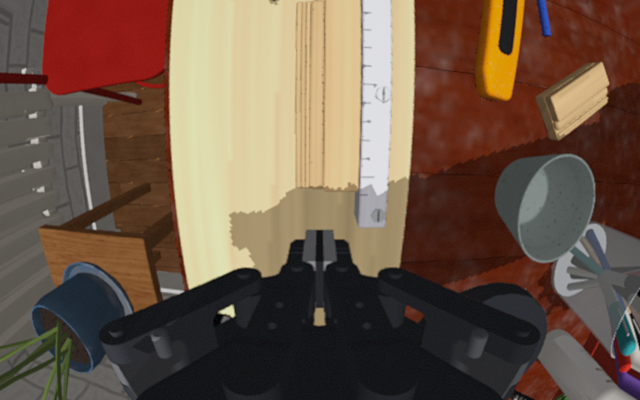

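```bash
python3 -m pendant '{"offset":[[0,0.01,0.001],[0,0.022,0.002],[0,0.034,0.002],[0,0.041,0.002],[0,0.043,0.002],[-0.004,0.043,0.002],[-0.008,0.043,0.002],[-0.012,0.043,0.002],[-0.018,0.043,0.0022],[-0.024,0.043,0.0023]],"twist":[0,0.004,0.008,0.008,0.008,0.008,0.008,0.008,0.008,0.008]}' 1 40; python3 snap.py 14 wrist; python3 meas.py 14 wrist
```

```text
time: 21.3
eef_pos: [0.4647, -0.0375, -0.015]
ee_rot: [0.611, 0.356, -0.355, -0.611]
contact_force: [1.5, 0.3, 0.7]
finger_gap: -0.001
21.3 [ 0.46471252 -0.03745467 -0.01498878] [1.50959596 0.33537136 0.70132398] -0.0009250912950869666 [-2.16817286e-01  3.59654367e-01 -5.76477611e-01  6.33561609e-01
  2.74292283e-04 -1.27004038e+00]
wrist fence 10202 [-149.6  -88.8  -36.3] [-16.6  -8.2  -0.7] rect ((-93.95001220703125, -5.091866493225098), (119.4428939819336, 24.359683990478516), 0.17187537252902985)
wrist moulding all 18668 ((-86.67195892333984, 18.829782485961914), (110.57833099365234, 33.66360855102539), 0.022859860211610794)
  top 9698 ((-88.15948486328125, 11.378756523132324), (107.40392303466797, 18.76274299621582), 0.022859860211610794)
[[-141.89999389648438, 20.700000762939453], [-141.89999389648438, 2.0], [-34.5, 2.0], [-34.5, 20.799999237060547]]
```

View pics/wrist14.png

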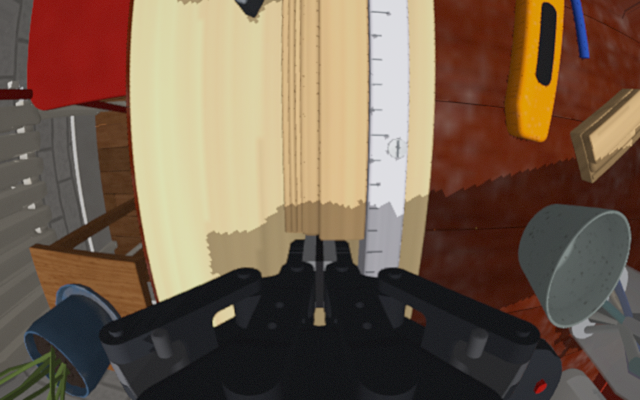

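```bash
python3 - <<'E'
from tgt import *
d=load("pics/wrist14.npz");ef=(d["p"],d["q"])
for uv,z in (((345,240),.029),((345,236),.029),((345,2),.029),((290,234),.021),((385,2),.033),((320,236),.029)):
    P=plane(d,uv,z,ef)[0]; print(uv,z,((P[:2]-J)@np.c_[ex,ey]*1e3).round(1))
P=cloud(d,ef);T=(P-d["p"])@R.from_quat(d["q"]).as_matrix()*1e3
for v in range(228,262,3): print(v,[T[v,u].round(1).tolist() for u in (308,330,345)],d["img"][v,330])
cv2.imwrite("pics/w14c.png",cv2.resize(d["img"][200:300,260:400],None,fx=5,fy=5,interpolation=cv2.INTER_CUBIC))
E
python3 snap.py 14b side scene; python3 meas.py 14b scene side | grep -A3 moulding
```

```text
(345, 240) 0.029 [-137.2    7.2]
(345, 236) 0.029 [-135.3    7.3]
(345, 2) 0.029 [-35.9   8.8]
(290, 234) 0.021 [-137.9   32.2]
(385, 2) 0.033 [-36.3  -6.9]
(320, 236) 0.029 [-135.3   18.2]
228 [[-14.5, -40.0, -4.4], [-16.0, -43.7, 5.3], [-16.1, -44.2, 11.8]] [ 91 128 157]
231 [[-13.1, -40.1, -4.4], [-14.7, -44.1, 5.3], [-14.5, -43.7, 11.9]] [ 91 129 158]
234 [[-11.7, -40.2, -4.4], [-13.2, -43.8, 5.3], [-13.3, -44.2, 11.9]] [ 91 130 157]
237 [[-10.1, -40.0, -4.5], [-12.1, -44.7, 5.3], [-11.9, -44.2, 11.9]] [ 92 131 159]
240 [[-10.3, -43.8, -4.3], [-10.0, -43.0, 5.4], [-6.4, -35.1, 12.8]] [ 81  94 108]
243 [[-10.0, -46.2, -4.2], [-10.0, -46.3, 5.3], [-6.5, -38.6, 12.5]] [78 77 76]
246 [[-10.8, -51.1, -4.1], [-10.4, -50.2, 5.1], [-6.5, -41.9, 12.2]] [78 77 76]
249 [[-9.7, -51.8, -4.1], [-10.1, -52.5, 5.1], [-6.5, -45.1, 12.0]] [78 77 76]
252 [[-10.2, -55.8, -3.9], [-10.1, -55.4, 5.0], [-6.4, -47.9, 11.8]] [80 77 78]
255 [[-9.7, -57.5, -3.9], [-9.9, -57.9, 4.9], [-6.0, -50.1, 11.6]] [78 77 77]
258 [[-10.2, -61.1, -3.7], [-10.3, -61.3, 4.8], [-6.3, -53.6, 11.3]] [78 75 76]
261 [[-10.4, -
[... 434 characters left out ...]
9058456420898), (33.975791931152344, 18.63820457458496), 1.6023324728012085)
[[-60.20000076293945, 20.399999618530273], [-59.70000076293945, 1.7000000476837158], [-25.700000762939453, 2.700000047683716], [-26.200000762939453, 21.299999237060547]]
side knob top 159 [ 73.1  89.6 103.4] [ 5.1 20.1 35. ] 0.0668
--
side moulding all 151 ((-116.24134063720703, 19.10940170288086), (54.50510025024414, 34.7979736328125), 2.044978141784668)
  top 84 ((-118.59052276611328, 13.373871803283691), (26.36475372314453, 59.56330871582031), 74.74346923828125)
[[-150.8000030517578, 8.5], [-93.30000305175781, -7.199999809265137], [-86.4000015258789, 18.299999237060547], [-143.89999389648438, 33.900001525878906]]
```

View pics/w14c.png

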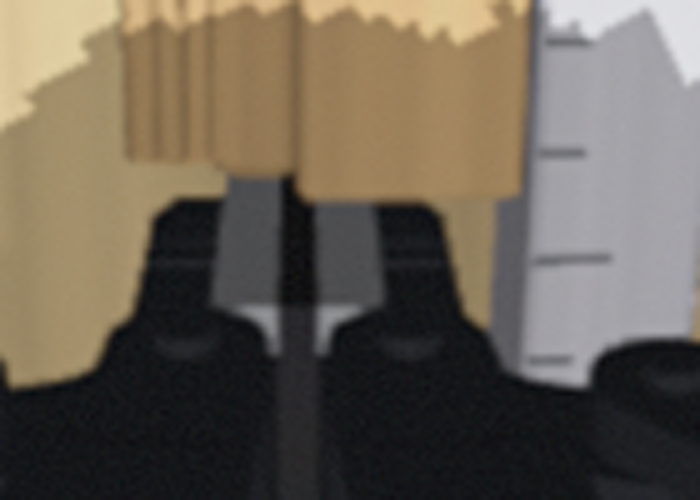

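```bash
python3 -m pendant '{"offset":[[-0.004,0,0],[-0.01,0,0.0001],[-0.016,0,0.0002],[-0.022,0,0.0003],[-0.028,0,0.0004],[-0.034,0,0.0005],[-0.04,0,0.0006],[-0.046,0,0.0006],[-0.051,0,0.0006],[-0.055,0,0.0006]],"twist":[0,0,0,0,0,0,0,0,0,0]}' 1 40; python3 snap.py 15 wrist side; python3 - <<'E'
from tgt import *
d=load("pics/wrist15.npz");p=d["p"];q=d["q"];M=R.from_quat(q).as_matrix();ef=(p,q)
x=M[:2,0]; print("tool x deg",np.rad2deg(np.arctan2(x[1],x[0]))+120-180,"jig",(p[:2]-J)@np.c_[ex,ey]*1e3,p)
cv2.imwrite("pics/w15c.png",np.vstack([cv2.resize(d["img"][0:290,200:460],(520,580)),])); 
e=load("pics/side15.npz")["img"][190:290,280:390]; cv2.imwrite("pics/s15c.png",cv2.resize(e,None,fx=5,fy=5,interpolation=cv2.INTER_CUBIC))
E
```

```text
time: 22.7
eef_pos: [0.4366, -0.0849, -0.0152]
ee_rot: [0.611, 0.355, -0.355, -0.611]
contact_force: [0.3, 0.7, 0.6]
finger_gap: 0.002
22.75 [ 0.43623841 -0.08516692 -0.01529528] [-0.10734596  0.56244266 -0.95341391] 0.00024084468280161967 [-3.35358890e-01  3.26088354e-01 -6.30947395e-01  6.13868737e-01
 -4.53888272e-04 -1.38810663e+00]
tool x deg 0.33632818749896387 jig [-92.56625492  18.5005874 ] [ 0.43657582 -0.08487881 -0.01524534]
```

View pics/w15c.png

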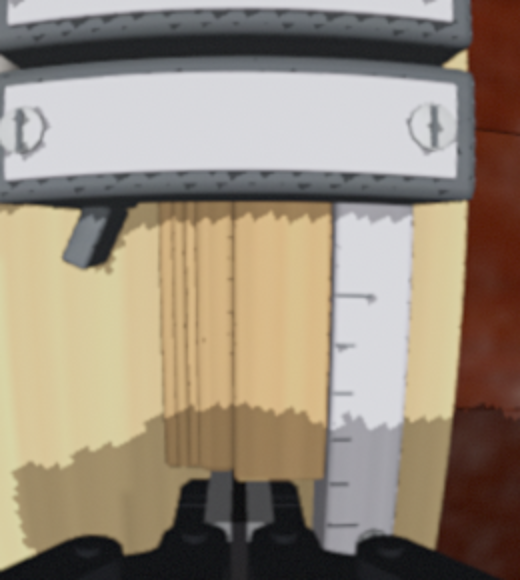

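View pics/s15c.png

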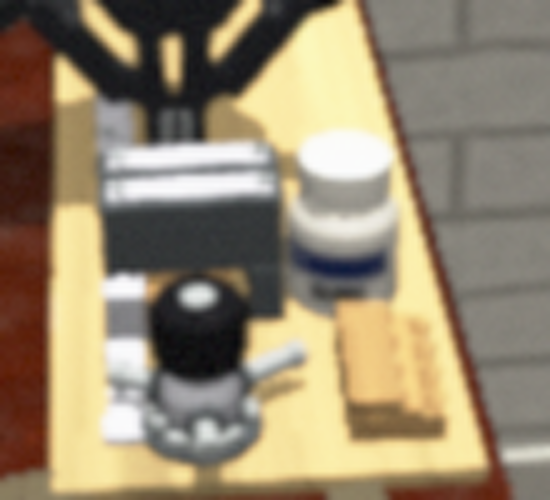

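```bash
python3 -m pendant '{"offset":[[-0.004,0,0],[-0.008,0,0],[-0.012,0,0],[-0.016,0,0.0001],[-0.019,0,0.0002],[-0.022,0,0.0003],[-0.024,0,0.0003],[-0.0255,0,0.0003],[-0.026,0,0.0003],[-0.026,0,0.0003]],"twist":[0,0,0,0,0,0,0,0,0,0]}' 1 40; python3 snap.py 16 wrist side; cat > rep.py <<'E'
import sys
from tgt import *
t=sys.argv[1]
d=load(f"pics/wrist{t}.npz");p=d["p"];q=d["q"];M=R.from_quat(q).as_matrix();ef=(p,q)
x=M[:2,0]; print("tool x deg",np.rad2deg(np.arctan2(x[1],x[0]))+120-180,"jig",(p[:2]-J)@np.c_[ex,ey]*1e3,p)
P=cloud(d,ef);q2=P[...,:2]-J;X=q2@ex*1e3;Y=q2@ey*1e3;z=P[...,2]
hsv=cv2.cvtColor(d["img"],cv2.COLOR_BGR2HSV)
k=(hsv[...,1]>60)&(abs(z-.029)<.0015)&(Y>2)&(Y<16)&(X<-22)&(X>-180); print("tail x (moulding top)",np.percentile(X[k],[0.5,2]).round(1))
f=(abs(z-.033)<.002)&(Y>-20)&(Y<4)
for x0 in range(-180,-20,20):
    s=abs(X-x0-10)<6; a=Y[s&f]; b=Y[s&(abs(z-.029)<.0015)&(hsv[...,1]>60)&(Y<30)&(Y>-2)]
    if len(a)>20 and len(b)>20: print(x0+10,"fence face",np.percentile(a,99).round(1),"moulding back",np.percentile(b,1).round(1))
E
python3 rep.py 16; python3 rep.py 15
python3 - <<'E'
from h import *
e=load("pics/side16.npz")["img"][190:290,280:390]; w=load("pics/wrist16.npz")["img"][0:290,200:460]
cv2.imwrite("pics/m16.png",np.hstack([cv2.resize(e,(440,400)),cv2.resize(w,(359,400))]))
E
```

```text
time: 24.05
eef_pos: [0.4235, -0.1071, -0.0153]
ee_rot: [0.611, 0.355, -0.355, -0.611]
contact_force: [0.6, 0.0, 0.6]
finger_gap: 0.002
24.1 [ 0.4235059  -0.10707942 -0.01527248] [-0.84634113  0.0688204  -0.13919283] -0.0012782747663209167 [-3.92913330e-01  3.13534275e-01 -6.50446580e-01  6.06731359e-01
 -1.99474054e-04 -1.44616130e+00]
tool x deg 0.3440573325603964 jig [-66.79255544  18.29681257] [ 0.4235125  -0.1070976  -0.01525169]
tail x (moulding top) [-56.2 -55.4]
-50 fence face -0.6 moulding back -0.4
-30 fence face -0.4 moulding back -0.4
tool x deg 0.33632818749896387 jig [-92.56625492  18.5005874 ] [ 0.43657582 -0.08487881 -0.01524534]
tail x (moulding top) [-81.7 -80.6]
-70 fence face -0.7 moulding back -0.6
-50 fence face -0.3 moulding back -0.3
-30 fence face -0.4 moulding back -0.1
```

View pics/m16.png

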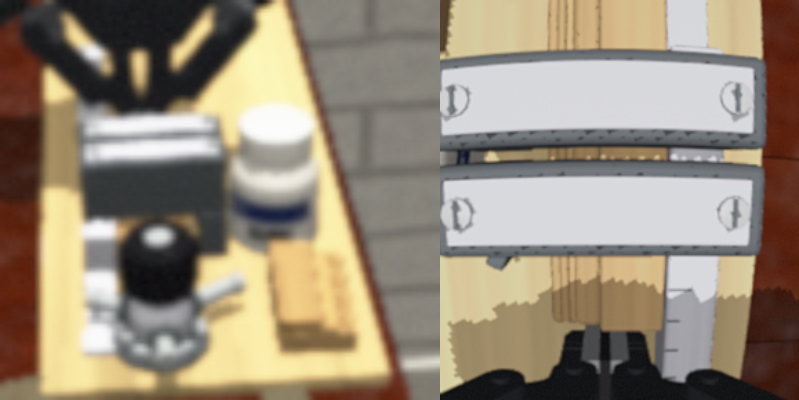

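```bash
python3 -m pendant '{"offset":[[-0.0004,0,0],[-0.0008,0,0],[-0.0012,0,0],[-0.0016,0,0],[-0.002,0,0],[-0.0023,0,0],[-0.0026,0,0],[-0.0028,0,0],[-0.0028,0,0],[-0.0028,0,0]],"twist":[0,0,0,0,0,0,0,0,0,0]}' 1 40; python3 - <<'E'
from tgt import *
from cell import bot
s=bot.get_state();f=s["contact_force"];p=s["eef_pos"];print("force along feed",f[:2]@ex,"y",f[:2]@ey,(p[:2]-J)@np.c_[ex,ey]*1e3)
E
```

```text
time: 25.4
eef_pos: [0.4222, -0.1095, -0.0153]
ee_rot: [0.611, 0.355, -0.355, -0.611]
contact_force: [0.2, -0.1, 0.4]
finger_gap: -0.0
force along feed -0.058982265294034865 y 0.20303327591618756 [-64.05603501  18.31000291]
```

```bash
python3 -m pendant '{"offset":[[-0.0002,0,0],[-0.0004,0,0],[-0.0006,0,0],[-0.0008,0,0],[-0.001,0,0],[-0.0012,0,0],[-0.0014,0,0],[-0.0015,0,0],[-0.0015,0,0],[-0.0015,0,0]],"twist":[0,0,0,0,0,0,0,0,0,0]}' 1 40; cat > fr.py <<'E'
from tgt import *
from cell import bot
s=bot.get_state();f=s["contact_force"];p=s["eef_pos"];print("force along feed",f[:2]@ex,"y",f[:2]@ey,(p[:2]-J)@np.c_[ex,ey]*1e3)
E
python3 fr.py; python3 snap.py 17 wrist side; python3 rep.py 17; python3 fr.py
```

```text
time: 26.65
eef_pos: [0.4218, -0.1102, -0.0153]
ee_rot: [-0.611, -0.356, 0.355, 0.612]
contact_force: [2.0, 4.5, 0.9]
finger_gap: -0.003
force along feed -4.907256909602499 y -0.5327885809461895 [-63.25037452  18.31798891]
26.7 [ 0.42176362 -0.11017889 -0.01526047] [3.01396419 4.525271   0.19546619] -0.0035034989213923833 [-0.40251785  0.31173812 -0.65318859  0.60558886  0.00162397 -1.45605844]
tool x deg 0.3633977075395478 jig [-63.25037452  18.31798891] [ 0.42175975 -0.11017581 -0.01526303]
tail x (moulding top) [-56.7 -52.2]
-50 fence face -0.7 moulding back -0.4
-30 fence face -0.5 moulding back -0.3
force along feed -4.416797370774779 y -0.5599155751247831 [-63.25723282  18.31277756]
```

```bash
python3 -m pendant '{"offset":[[0.0004,0,0],[0.0008,0,0],[0.0015,0,0],[0.004,0,0],[0.009,0,0],[0.016,0,0],[0.024,-0.006,0],[0.03,-0.03,0],[0.034,-0.07,0],[0.034,-0.12,0]],"twist":[0,0,0,0,0,0,0,0,0,0]}' 1 40; python3 snap.py 18 wrist side scene; python3 rep.py 18; python3 meas.py 18 wrist scene side | grep -v moulding
python3 - <<'E'
from h import *
e=load("pics/side18.npz")["img"][190:290,280:390]; w=load("pics/wrist18.npz")["img"]
cv2.imwrite("pics/m18.png",cv2.resize(e,None,fx=5,fy=5,interpolation=cv2.INTER_CUBIC))
E
```

```text
time: 28.0
eef_pos: [0.4375, -0.0803, 0.1057]
ee_rot: [-0.611, -0.355, 0.356, 0.612]
contact_force: [0.4, -0.9, 0.1]
finger_gap: 0.001
28.1 [ 0.44256185 -0.08211181  0.11014524] [ 1.19646922  0.27492801 -0.38496242] 3.895015999121759e-05 [-3.24486569e-01  1.75426719e-01 -4.48031100e-01  9.37244349e-01
 -8.38079285e-05 -1.37842776e+00]
tool x deg 0.39651898610651415 jig [-97.04480075  17.01884026] [ 0.43753186 -0.08025941  0.10565813]
tail x (moulding top) [-52.4 -52.3]
-50 fence face -0.4 moulding back 0.1
-30 fence face -0.8 moulding back 0.4
wrist fence 2967 [-155.3  -78.3   29.5] [-16.8  -8.9  -0.6] rect ((-56.421119689941406, -7.267370223999023), (211.34420776367188, 19.687362670898438), 0.6273455023765564)
wrist bridge 4934 [-21.8  -4.2  19. ] [-14.1  19.7  53.7] rect 
wrist bottle 2149 [-16.1   0.7  17.8] [63.6 80.1 97.5] rect 
wrist offcut 728 [37.2 50.6 64.6] [72.8 82.4 92.6] rect ((50.926979064941406, 83.86125946044922), (23.533937454223633, 27.916488647460938), 86.30519104003906)
  top 808 ((-37.7122802734375, 10.573586463928223), (29.597570419311523, 17.232074737548828), 0
[... 961 characters left out ...]
de fence 163 [-168.8 -110.3   32.5] [-15.3  -7.    0.5] rect ((-67.90980529785156, -5.5993757247924805), (203.64210510253906, 17.89460563659668), 0.7434259653091431)
side bridge 301 [-18.7   5.6  21.5] [-11.5  22.2  55.1] rect 
side bottle 150 [-13.8   6.1  20.8] [65.8 82.3 99.7] rect 
side offcut 220 [ 40.2  71.6 101.4] [73.4 83.7 93.7] rect ((69.63933563232422, 77.20136260986328), (33.56517791748047, 63.67560958862305), 87.9518051147461)
  top 129 ((59.5, 84.21400451660156), (19.962190628051758, 40.6069221496582), 87.0960464477539)
[[38.70000076293945, 75.30000305175781], [79.30000305175781, 73.19999694824219], [80.30000305175781, 93.19999694824219], [39.70000076293945, 95.19999694824219]]
```

View pics/wrist18.png

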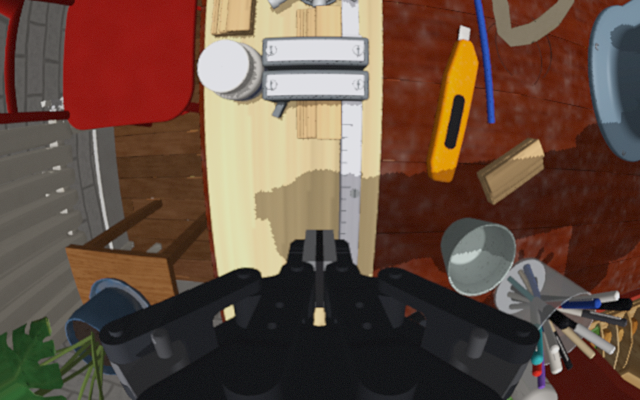

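View pics/m18.png

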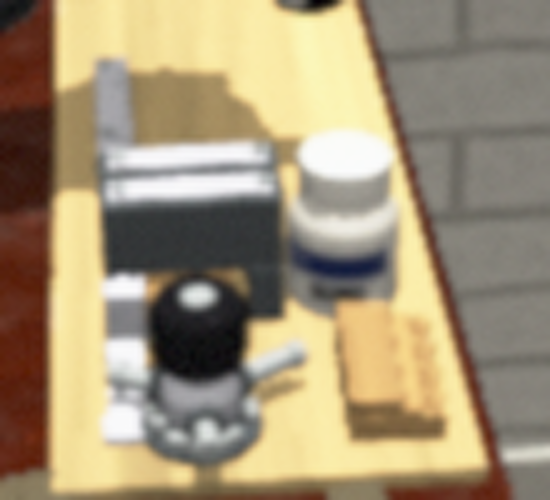

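```bash
python3 -m pendant '{"offset":[[-0.01,0,0],[-0.02,0,0],[-0.03,0,0],[-0.04,0,0],[-0.05,0,0],[-0.06,0,0],[-0.068,0,0],[-0.07,0,0],[-0.07,0,0],[-0.07,0,0]],"twist":[0,0,0,0,0,0,0,0,0,0]}' 1 40; python3 snap.py 19 wrist; python3 rep.py 19; python3 - <<'E'
from tgt import *
d=load("pics/wrist19.npz"); cv2.imwrite("pics/w19c.png",cv2.resize(d["img"][20:230,190:420],None,fx=2.8,fy=2.8,interpolation=cv2.INTER_CUBIC))
ef=(d["p"],d["q"]);P=cloud(d,ef);q2=P[...,:2]-J;X=q2@ex*1e3;Y=q2@ey*1e3;z=P[...,2]
hsv=cv2.cvtColor(d["img"],cv2.COLOR_BGR2HSV)
m=(hsv[...,1]>60)&(abs(z-.029)<.0015)&(Y>-2)&(Y<22)&(X<80)&(X>-80)
print("moulding X",np.percentile(X[m],[.5,99.5]))
f=(abs(z-.033)<.0015)&(Y>-20)&(Y<4)
for x0 in (-48,-40,-32,-26,24,28,35,45,54):
    s=abs(X-x0)<3;a=Y[s&f];b=Y[s&m]
    print(x0,np.percentile(a,98).round(2) if len(a)>10 else None,np.percentile(b,[2,98]).round(2) if len(b)>10 else None)
k=(np.hypot(X-86,Y-18)<24)&(abs(z-.067)<.0025); print("knob",np.median(z[k]),k.sum(),np.percentile(X[k],[1,99]))
k=(abs(z-.0235-.004)<.006)&(X>50)&(X<70)&(Y>8)&(Y<28)&(hsv[...,1]<50);print("stop rod tip X",np.percentile(X[k],[1,5]) if k.sum()>5 else k.sum(), Y[k].mean() if k.sum() else "")
E
```

```text
time: 29.4
eef_pos: [0.4037, -0.1418, 0.1047]
ee_rot: [-0.611, -0.356, 0.355, 0.611]
contact_force: [-0.3, -0.6, -0.5]
finger_gap: -0.002
29.4 [ 0.40368313 -0.14184469  0.10471445] [-0.27089317 -0.58359947 -0.47355495] -0.0017299085813730752 [-4.86537330e-01  1.46806954e-01 -4.98494208e-01  9.25385720e-01
  1.91863680e-04 -1.54013028e+00]
tool x deg 0.3664304111665331 jig [-26.78601488  18.49762397] [ 0.40368313 -0.14184469  0.10471445]
tail x (moulding top) [-53.3 -52.9]
-50 fence face -0.3 moulding back 0.2
-30 fence face -0.0 moulding back 0.6
moulding X [-52.95036197  56.76413198]
-48 -0.37 [ 0.26 19.55]
-40 -0.13 [ 0.51 19.59]
-32 -1.43 [ 0.99 19.25]
-26 None None
24 -1.07 [ 0.3  19.92]
28 -0.88 [ 0.33 19.94]
35 None [ 0.39 19.99]
45 None [ 0.57 20.04]
54 None [ 0.62 20.09]
knob 0.06704992141212877 1870 [ 68.88448205 100.45884283]
stop rod tip X [56.68337938 57.44297516] 17.832148751039806
```

View pics/w19c.png

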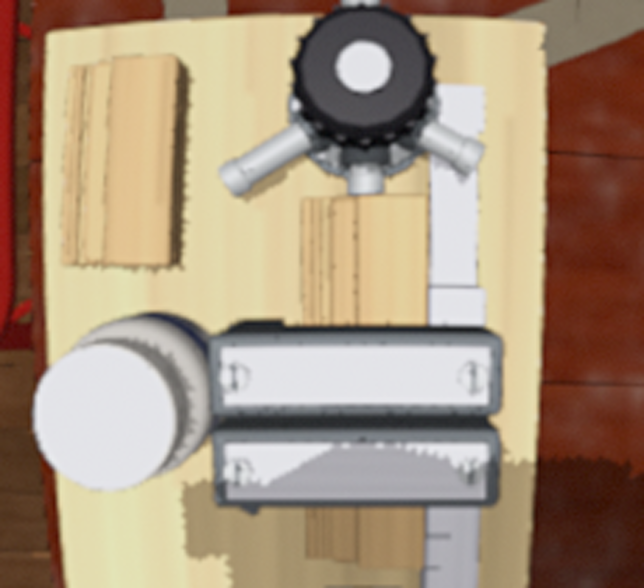

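```bash
python3 - <<'E'
from tgt import *
for n,xs in (("11",(-140,-130,-120,-80,-60,-50)),("13",(-140,-130,-110,-90,-80)),("14",(-120,-100,-80,-60)),("15",(-70,-60,-50,-40)),("17",(-46,-38,-30)),("19",(-48,-42,-36,24,28))):
    d=load(f"pics/wrist{n}.npz")
    ef=(d["p"],d["q"]);P=cloud(d,ef);q2=P[...,:2]-J;X=q2@ex*1e3;Y=q2@ey*1e3;z=P[...,2]
    hsv=cv2.cvtColor(d["img"],cv2.COLOR_BGR2HSV)
    m=(hsv[...,1]>60)&(abs(z-.029)<.0015)&(Y>-2)&(Y<24); f=(abs(z-.033)<.0015)&(Y>-20)&(Y<4)&(hsv[...,1]<60)
    o=[]
    for x0 in xs:
        s=abs(X-x0)<4;a=Y[s&f];b=Y[s&m]
        if len(a)>15 and len(b)>15: o.append((x0,(np.percentile(a,98)).round(2),np.percentile(b,2).round(2),np.percentile(b,97).round(2)))
    print(n,o)
d=load("pics/wrist19.npz"); cv2.imwrite("pics/w19d.png",cv2.resize(d["img"][80:230,290:380],None,fx=5,fy=5,interpolation=cv2.INTER_CUBIC)[:600] if 0 else cv2.resize(d["img"][85:145,310:370],None,fx=9.5,fy=9.5,interpolation=cv2.INTER_CUBIC))
cv2.imwrite("pics/w19e.png",cv2.resize(d["img"][190:232,310:370],None,fx=12,fy=12,interpolation=cv2.INTER_CUBIC))
E
```

```text
11 [(-140, np.float64(-2.06), np.float64(-0.34), np.float64(17.55)), (-130, np.float64(-1.83), np.float64(-0.56), np.float64(17.5)), (-120, np.float64(-1.57), np.float64(-0.37), np.float64(17.93)), (-80, np.float64(-1.5), np.float64(0.01), np.float64(17.95)), (-60, np.float64(-1.34), np.float64(0.27), np.float64(18.16)), (-50, np.float64(-1.13), np.float64(0.45), np.float64(18.34))]
13 [(-140, np.float64(-1.75), np.float64(-0.69), np.float64(18.19)), (-130, np.float64(-1.53), np.float64(-0.9), np.float64(18.38)), (-110, np.float64(-1.06), np.float64(-0.66), np.float64(18.63)), (-90, np.float64(-0.93), np.float64(-0.35), np.float64(18.55)), (-80, np.float64(-1.18), np.float64(-0.6), np.float64(18.72))]
14 [(-120, np.float64(-1.29), np.float64(-0.68), np.float64(17.93)), (-100, np.float64(-1.2), np.float64(-0.6), np.float64(18.08)), (-80, np.float64(-0.93), np.float64(-0.36), np.float64(18.22)), (-60, np.float64(-0.82), np.float64(-0.1), np.float64(19.13))]
15 [(-70, np.float64(-0.89), np.float64(-0.32), np.float64(18.53)), (-60, np.float64(-1.04), np.float64(-0.13), np.float64(18.59)), (-50, np.float64(-0.75), np.float64(-0.15), np.float64(18.64)), (-40, np.float64(-0.48), np.float64(-0.01), np.float64(19.09))]
17 [(-46, np.float64(-0.83), np.float64(-0.07), np.float64(18.77)), (-38, np.float64(-0.59), np.float64(-0.08), np.float64(18.81)), (-30, np.float64(-0.73), np.float64(0.3), np.float64(18.58))]
19 [(-48, np.float64(-0.36), np.float64(0.26), np.float64(19.54)), (-42, np.float64(-0.98), np.float64(0.44), np.float64(19.57)), (-36, np.float64(-0.97), np.float64(0.58), np.float64(19.6)), (24, np.float64(-0.99), np.float64(0.29), np.float64(19.91)), (28, np.float64(-0.91), np.float64(0.34), np.float64(19.93))]
```

View pics/w19d.png

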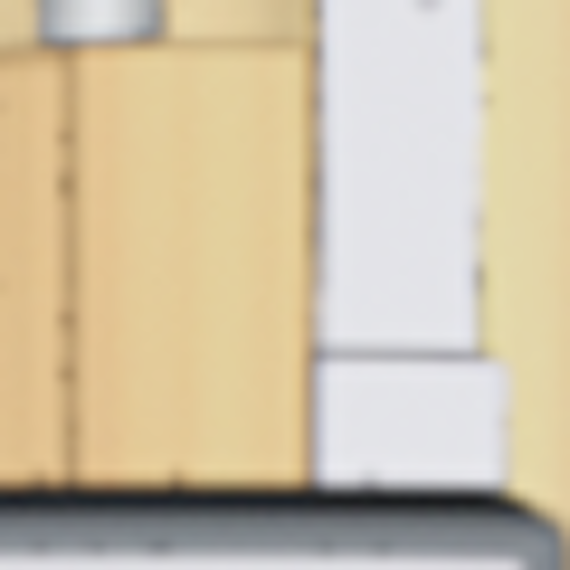

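View pics/w19e.png

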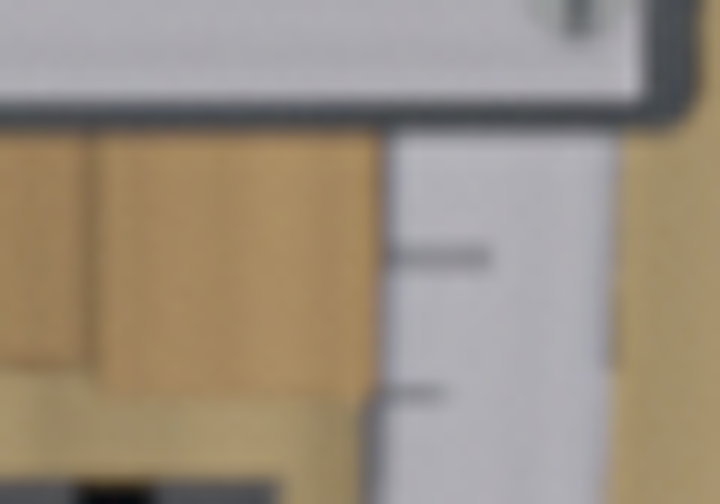

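```bash
python3 -c "
from cell import order; print(order.finish_job())"
```

```text
the job is handed in; nothing more can be done
None
```

The jig is set for the short rail and the moulding is fed home against the short stop; I handed the job in at about 29.5 s of the 56 s allowed. I gripped the black knob, lifted it about 9.6 mm, turned it 60° clockwise and let it drop. Then I pushed the moulding flat onto the fence with two fingers. With the closed fingers on its tail I slid it under the saw guide until the stop answered with about 5 N, and backed off.

**Last checks, from the wrist camera with the arm clear and about 0 N on the tool:**
- **Turret:** the short stop faces the guide. The knob top is at 67.0 mm, its locked height.
- **Moulding position:** it lies at x −53 to +57 in the jig's frame, about 1 mm short of the nominal −52 to +58. That is within camera bias, because the stop tip also reads about +57, so the two are touching.
- **Fence:** the back runs along the fence to within about 0.2°. The measured edge gap of 0.5–1.5 mm is about the same as when I was pressing the moulding onto the fence, so I took it as measuring error.
- **Other things on the board:** the gesso bottle and offcut read as at the start. I did not re-measure the ink bottle at the end, but the arm never went near it.

One thing disagreed with the description: the fingertips sat about 30 mm behind the stated TCP in all three cameras. As a result I held the knob only near its top edge, though it did not slip. I corrected the heights for that when pushing.

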